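Lay out the bar board

ROBOT

A 7-joint arm with a two-finger parallel gripper is mounted at the origin on a cart in front of the work surface, level with it; the furniture and walls round the work are solid. World frame = base frame: x ahead of the robot, y to its left, z up, the work surface at z = 0. Lengths are in m, angles in rad, forces in N, time in s.
With the tool pointing down it reaches from about 0.35 to 0.9 m from the base axis. Payload 7.2 kg.
Tool frame: the origin (TCP) lies between the finger pads; the fingertips stand 11 mm ahead of it and the grasp point (between the pads) lies 8 mm behind it; z points along the fingers, y is the line along which they close (so a half turn about z gives the same grasp; the last joint's range is limited). The gripper opens to 85 mm and grips with 20 to 120 N. Pads are 22 mm wide; open, the fingers measure 114 mm over their backs; the gripper's body (76 mm by 85 mm) begins 54 mm behind the grasp point. The pads swing forward as they close: fully open they stand 13 mm farther back than shut.
Start: joints at [-1.254, 0.411, -0.013, 1.596, 0.006, 1.134, -0.082], TCP at [0.235, 0.579, 0.242] pointing down, gripper open.
Joint ranges: [-2.95, 2.95], [-0.29, 1.99], [-1.47, 1.44], [0.14, 2.54], [-1.03, 4.17], [0.13, 1.85], [-2.86, 2.86]. Speed limits (rad/s): [2.39, 2.39, 3.01, 3.01, 3.14, 3.14, 3.14].

INTERFACE

Orientations are given as [roll, pitch, yaw] about the fixed x, y, z axes, in that order (R = Rz(yaw) Ry(pitch) Rx(roll)).
In Python, from rig import robot gives the robot as it stands.
- The arm moves only by the tool jog_arm, never from a script. Its argument "motion" is a list of rows, each an object of numbers: "tx", "ty", "tz": the shift along the world's x, y, z in m; "rx", "ry", "rz": the turn, a rotation vector about the world's x, y, z in degrees; "gripper": the opening, from 0 (shut) to 1 (fully open). A call has 1 to 20 rows; each row shifts and turns the commanded pose from where the row before left it; what a row does not reach is not made up. A row lasts 1/10 s, in which the tool goes at most 50 mm and 8.59 degrees, less where a joint would pass 70% of its speed; a pose out of reach is approached as far as the arm can. A call is refused whole if a number of a shift passes 0.05 or a number of a turn 8.59, either way. A call with a gripper value outside its range is refused whole. The fingers move at their own pace and stop on an object; the grip force is fixed at half the most. Time passes only in rows, so rows that do not move let the fingers close. It gives the time, the measured TCP pose, the force, the opening and the grip force at its end, in the units of the state.
- robot.observe(): the state, without advancing time (a new reading comes with each control period).
- robot.camera(name): name is "scene" or "top" or "wrist"; returns (picture, depth): 400x640x3 uint8, blue, green, red; 400x640 float32, m along the optical axis (not along the pixel's ray), 0 where there is no reading.
- robot.camera_info(name): a dict with "K" (3x3 intrinsics, pixels), "world_to_cam" (4x4, takes a point from world to camera coordinates); the wrist camera has in their place "mount" (4x4, takes a point from camera to tool coordinates, whose origin is the TCP and whose axes are the flange's). Camera axes: x right, y up, looking along -z (the intrinsics and any distortion apply to the point x, -y, -z); pixel columns grow to the right and rows downward; lengths in m; the calibration is good to about 2 mm. The wrist camera is an equidistant fisheye: a pixel r from the principal point sees the ray r / f radians off the axis. A picture is of the moment at which its call begins: read the wrist's pose just before it. camera_info takes no time and is no camera call.
- robot.job_done(): hands the job in; it is judged then, once.
The state is a dict: "time": time; "joint_pos": joint angles; "joint_velocities": joint speeds; "effort": joint torques, N m; "eef_pos": TCP position; "orientation": TCP orientation; "force": force on the tool from outside, world axes, zero at the start; "wrist_torque": the same for the moment, N m; "grip_width": opening from 0.0 (shut) to 1.0 (fully open); "grip_force": force on a finger pad.
Only numpy, scipy, OpenCV 4.12 (cv2) and the standard library are available. Lean on these libraries where they do the work, as an engineer would, in place of code of your own. Each camera call takes 0.05 s, during which the arm holds its last target. There are 200 camera calls.

TASK

Lay out the serving board for drinks: stand the shot glass in the middle of the round coaster, the jigger in the middle of the square coaster, and the bottle stopper upright on the board midway between those two. Then stand the egg cup 8 cm straight behind the jigger and lay the lemon 8 cm straight behind the shot glass, measured centre to centre, where behind means towards the far edge of the board, parallel to the board's short sides. Leave the match box and the tumbler where they are.

Things in the scene. Friction and masses are not known exactly. Their poses are not given: they have to be found in the camera images.
- serving_board: fixed pale wooden board with a dark strip at each end, 280 mm long (y), 190 deep (x), 14 thick. Origin: centre of its underside; x points along the short sides to the far edge, y along the board to the robot's left (yaw 0.08 to 0.3 rad). Two coasters lie on its front half, at x = -40, y = +85 and -85 mm; which is which varies. Midway between them is x = -40 mm, y = 0
- round_coaster: round cork coaster, 76 mm across, 5 mm thick, fixed on the board (its top 19 mm above the worktop). Origin: centre of its underside; axes parallel to the board's
- square_coaster: square cork coaster, 76 x 76 mm, 5 mm thick, fixed on the board (its top 19 mm above the worktop). Origin: centre of its underside; axes parallel to the board's
- shot_glass_mid (a point): clear shot glass, round, 61 mm tall, 48 mm across at the rim, 38 mm at the foot, mouth up. The point lies on its axis half-way up (30.5 mm above its foot); z up
- jigger_mid (a point): steel double jigger (hourglass), 70 mm tall, 43 mm across at its ends; grip it as a plain round body about 42 mm wide, since the waist is filled for contact. The point lies on its axis half-way up (35 mm above its foot); z up
- bottle_stopper_mid (a point): steel pourer stopper with a ball grip on top, 49 mm tall, 25 mm across, standing upright. The point lies on its axis half-way up (24.5 mm above its foot); z up
- egg_cup_mid (a point): plated egg cup on a foot, 60 mm tall, bowl 46 mm across (wide end up), solid to the touch. The point lies on its axis half-way up (30 mm above its foot); z up
- lemon_mid (a point): yellow lemon lying on its side, 71 mm long (its x), 53 mm wide (its y), 51 mm high. The point is its centre (25.5 mm above what it lies on); it may roll if pushed sideways
- match_box_mid (a point): red match box lying flat, 36 x 53 x 15 mm, loose: a bystander, to be left alone. The point is its centre (7.5 mm up)
- tumbler_mid (a point): clear glass tumbler, 80 mm across, 88 mm tall, loose, farther back on the worktop: a bystander, to be left alone. The point is its centre (44 mm up). Over it hang wall cabinets: undersides 0.45 m above the worktop, fronts 0.58 m ahead of the robot base, so keep wrist and forearm short of them
Mind the look-alikes: they are no part of the job. What is shaped like the part that bears shot_glass_mid but blue or red is not meant.

How it is judged:
At the end, for the whole second after the job is handed in: Shot glass on the round coaster, jigger on the square one, stopper midway between; egg cup 80 mm behind the square coaster, lemon 80 mm behind the round one; within 15 mm (egg cup, lemon 20) along each board axis, 8 mm in height, upright within 0.15 rad (not the lemon), at rest (x of shot_glass_mid in the frame of round_coaster between -0.015 and 0.015 m and y of shot_glass_mid in the frame of round_coaster between -0.015 and 0.015 m and z of shot_glass_mid in the frame of round_coaster between 0.0275 and 0.0435 m and x of jigger_mid in the frame of square_coaster between -0.015 and 0.015 m and y of jigger_mid in the frame of square_coaster between -0.015 and 0.015 m and z of jigger_mid in the frame of square_coaster between 0.032 and 0.048 m and x of bottle_stopper_mid in the frame of serving_board between -0.055 and -0.025 m and y of bottle_stopper_mid in the frame of serving_board between -0.015 and 0.015 m and z of bottle_stopper_mid in the frame of serving_board between 0.0305 and 0.0465 m and x of egg_cup_mid in the frame of square_coaster between 0.06 and 0.1 m and y of egg_cup_mid in the frame of square_coaster between -0.02 and 0.02 m and z of egg_cup_mid in the frame of square_coaster between 0.022 and 0.038 m and x of lemon_mid in the frame of round_coaster between 0.06 and 0.1 m and y of lemon_mid in the frame of round_coaster between -0.02 and 0.02 m and z of lemon_mid in the frame of round_coaster between 0.0175 and 0.0335 m and angle between each of shot_glass_mid, jigger_mid, bottle_stopper_mid, egg_cup_mid's own z axis and vertical below 0.15 rad and linear speed of each of shot_glass, jigger, bottle_stopper, egg_cup, lemon below 0.02 m/s); the robot touches nothing.
It fails at once if the match box is disturbed (moved more than 20 mm) (distance of match_box_mid from where it was at the start of the episode above 0.02 m).
It fails at once if the tumbler is disturbed (moved more than 20 mm) (distance of tumbler_mid from where it was at the start of the episode above 0.02 m).
It also fails if it takes over 128 s, if anything falls off the work surface, if the arm or the gripper's body presses on something with over 40 N, if the wrist force passes 120 N, or if a joint passes its speed limit or range.

## Working session

There is one attempt and no reset: what is moved stays moved. The work goes in short steps, Python scripts to look and compute and a tool call to move; the robot and the scene stay as the last step left them, time stands still between calls to the robot, and variables do not carry over. Pictures are saved under pics/ and viewed, at most 14 in all, crops included, and the job is handed in when it is done.

Besides the shell and the picture viewer there is one more tool, called after "Call:" by a JSON object that holds its "fn" and its "kwargs". jog_arm: Moves the arm, as the interface text tells. Its arguments: {"type":"object","properties":{"motion":{"type":"array"}},"required":["motion"]}

```bash
mkdir -p pics; ls
python3 - <<'E'
from rig import robot
import cv2,numpy as np
print(robot.observe())
for n in("scene","top"):
    i=robot.camera_info(n);print(n,i)
    p,d=robot.camera(n);cv2.imwrite(f"pics/{n}0.png",p);np.save(f"pics/{n}0.npy",d)
print(robot.camera_info("wrist"))
E
```

```text
pics
{'time': 0.0, 'joint_pos': array([-1.25423281,  0.41192345, -0.01271233,  1.59704678,  0.00562074,
        1.13426987, -0.08222364]), 'joint_velocities': array([-3.03986146e-04,  4.10975481e-04,  1.28875549e-03, -1.03078572e-03,
       -7.43479917e-04,  7.43369634e-05,  9.22051946e-04]), 'effort': array([ 1.89612783e-04, -6.00617266e+01,  6.82343412e-01, -2.99412042e+01,
        1.38469669e-02,  1.04771747e-02,  2.26109904e-05]), 'eef_pos': array([0.23445366, 0.57885158, 0.24143726]), 'orientation': array([-3.13998639e+00,  1.32634413e-04,  2.75683932e+00]), 'force': array([0.70479111, 0.23920008, 0.04325242]), 'wrist_torque': array([-0.00137475,  0.00235463,  0.0374192 ]), 'grip_force': 0.0, 'grip_width': 1.0047215393862379}
scene {'K': array([[400.65665796,   0.        , 319.64706727],
       [  0.        , 400.65665796, 199.92026311],
       [  0.        ,   0.        ,   1.        ]]), 'world_to_cam': array([[ 0.50182734, -0.86486865, -0.01309724, -0.36760112],
       [ 0.66545868,  0.37636096,  0.64460622, -0.32836137],
       [-0.55257042, -0.3321967 ,  0.76440257, -1.1930
[... 308 characters left out ...]
6],
       [ 0.99786211, -0.02846676,  0.05882896, -0.51057157],
       [-0.05866973,  0.00639761,  0.99825695, -1.92545325],
       [ 0.        ,  0.        ,  0.        ,  1.        ]])}
{'K': array([[309.70691629,   0.        , 322.65029521],
       [  0.        , 309.70691629, 193.71828625],
       [  0.        ,   0.        ,   1.        ]]), 'mount': array([[-1.38873177e-05,  9.66279644e-01,  2.57494950e-01,
         6.53479545e-02],
       [ 9.99999647e-01,  2.29804560e-04, -8.08435877e-04,
         3.93290151e-04],
       [-8.40348645e-04,  2.57494848e-01, -9.66279306e-01,
        -1.32333965e-01],
       [ 0.00000000e+00,  0.00000000e+00,  0.00000000e+00,
         1.00000000e+00]])}
```

View pics/scene0.png

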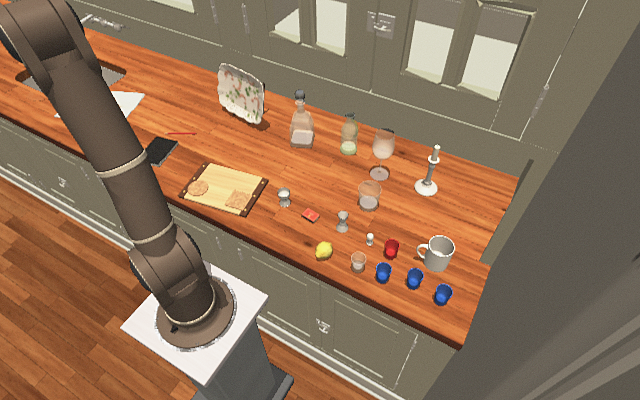

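View pics/top0.png

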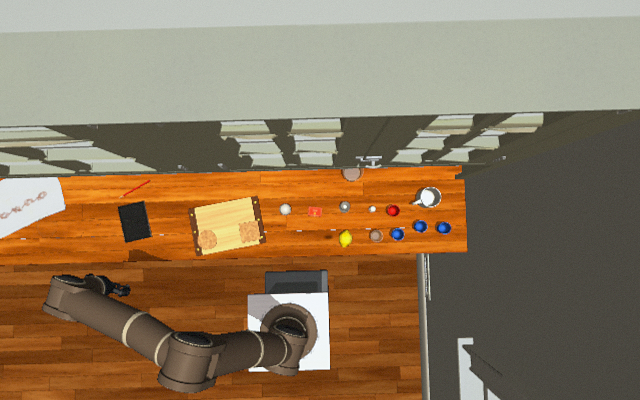

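The scene view shows the board (225,188), cups at (284,197) and (343,221), match box (311,215), lemon (324,250), clear shot glass (358,261), stopper (370,239), and tumbler (369,195). Look-alikes for the shot glass are blue at (384,272), (414,278) and (442,294), and red at (391,248). The top view shows the same items along rows ~207-240. I'll check the choice with one crop of the scene and one of the board.

Run:
```python
import cv2
p=cv2.imread("pics/scene0.png")
cv2.imwrite("pics/c1.png",cv2.resize(p[175:305,260:460],None,fx=4,fy=4,interpolation=cv2.INTER_CUBIC))
t=cv2.imread("pics/top0.png")
cv2.imwrite("pics/c2.png",cv2.resize(t[165:265,180:390],None,fx=3.8,fy=3.8,interpolation=cv2.INTER_CUBIC))
```

```text
(no output)
```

View pics/c1.png

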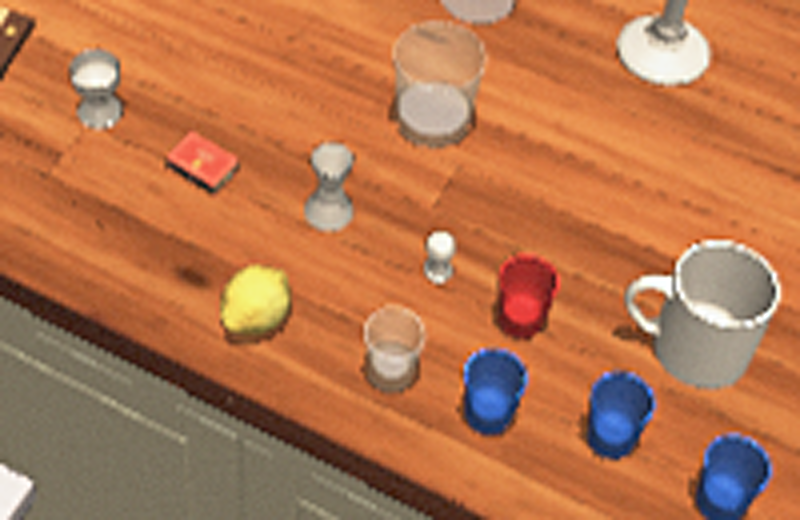

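View pics/c2.png

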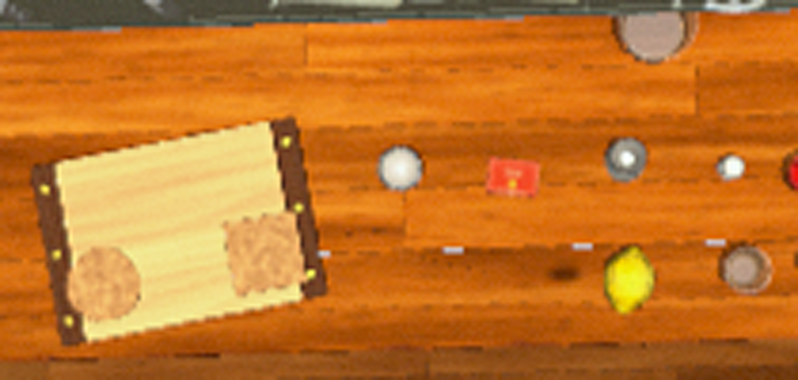

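The clear shot glass is at scene crop (393,347), beside the blue and red look-alikes at (494,392), (621,415), (733,478) and (527,296), so it's the one meant. The egg cup is the leftmost, at (97,88). The jigger is the hourglass at (330,187). In the top crop the round coaster is on the left (105,283) and the square one on the right (264,253).

```bash
cat > h.py <<'E'
import numpy as np,cv2
from rig import robot
from scipy.spatial.transform import Rotation as R
def ray(name,px,obs=None):
    i=robot.camera_info(name);K=i["K"];x=(px[0]-K[0,2])/K[0,0];y=(px[1]-K[1,2])/K[1,1]
    if name=="wrist":
        r=np.hypot(x,y);s=np.sin(r)/r if r>1e-9 else 1
        d=np.array([x*s,-y*s,-np.cos(r)])
        o=obs or robot.observe();T=np.eye(4);T[:3,:3]=R.from_euler("xyz",o["orientation"]).as_matrix();T[:3,3]=o["eef_pos"]
        M=T@i["mount"]
    else:
        d=np.array([x,-y,-1]);M=np.linalg.inv(i["world_to_cam"])
    return M[:3,3],M[:3,:3]@d
def onz(name,px,z,obs=None):
    o,d=ray(name,px,obs);return (o+d*(z-o[2])/d[2])[:2]
E
python3 - <<'E'
from h import *
np.set_printoptions(precision=4,suppress=True)
f=lambda p:((p[0]+.5)/3.8+180-.5,(p[1]+.5)/3.8+165-.5)
g=lambda p:((p[0]+.5)/4+260-.5,(p[1]+.5)/4+175-.5)
for n,p,z in [("egg",(400,168),.06),("jig",(627,160),.07),("stop",(732,167),.04),("lemon",(629,279),.0255),("shot",(747,267),.061),("round",(105,283),.019),("square",(264,253),.019),("c1",(33,168),.014),("c2",(295,118),.014),("c3",(326,292),.014),("c4",(65,345),.014),("match",(513,177),.015),("tumbler",(655,30),.088)]:
    print(n,onz("top",f(p),z))
for n,p,z in [("egg",(95,72),.06),("jig",(332,158),.07),("stop",(441,244),.04),("lemon",(256,302),.0255),("shot",(394,332),.061)]:
    print(n,onz("scene",g(p),z))
E
```

```text
egg [ 0.4809 -0.0043]
jig [ 0.4819 -0.2348]
stop [ 0.4731 -0.3444]
lemon [ 0.361  -0.2356]
shot [ 0.3703 -0.3535]
round [0.3725 0.3061]
square [0.3987 0.1411]
c1 [0.4939 0.3801]
c2 [0.5383 0.1066]
c3 [0.3565 0.0784]
c4 [0.3096 0.3495]
match [ 0.4702 -0.1189]
tumbler [ 0.6113 -0.266 ]
egg [ 0.4754 -0.0026]
jig [ 0.4861 -0.2323]
stop [ 0.4724 -0.3415]
lemon [ 0.357  -0.2331]
shot [ 0.3659 -0.3505]
```

Call:
{"fn": "jog_arm", "kwargs": {"motion": [{"tx": 0.012, "ty": -0.046, "rz": 1.1}, {"tx": 0.012, "ty": -0.046, "rz": 1.1}, {"tx": 0.012, "ty": -0.046, "rz": 1.1}, {"tx": 0.012, "ty": -0.046, "rz": 1.1}, {"tx": 0.012, "ty": -0.046, "rz": 1.1}, {"tx": 0.012, "ty": -0.046, "rz": 1.1}, {"tx": 0.012, "ty": -0.046, "rz": 1.1}, {"tx": 0.012, "ty": -0.046, "rz": 1.1}, {"tx": 0.012, "ty": -0.046, "rz": 1.1}, {"tx": 0.012, "ty": -0.046, "rz": 1.1}, {"tx": 0.012, "ty": -0.046, "rz": 1.1}, {"tx": 0.012, "ty": -0.046, "rz": 1.1}, {"tx": 0.012, "ty": -0.046, "rz": 1.1}, {"tx": 0.012, "ty": -0.046, "rz": 1.1}, {"tx": 0.012, "ty": -0.046, "rz": 1.1}, {"tx": 0.012, "ty": -0.046, "rz": 1.1}, {"tx": 0.012, "ty": -0.046, "rz": 1.1}, {"tx": 0.012, "ty": -0.046, "rz": 1.1}, {"tx": 0.012, "ty": -0.046, "rz": 1.1}, {"tx": 0.012, "ty": -0.046, "rz": 1.1}]}}

```text
validation failed for argument at $.mo...
```

Run:
```python
from h import *
o=robot.observe();p,d=robot.camera("wrist");cv2.imwrite("pics/w1.png",p)
print(o["time"],o["eef_pos"],o["orientation"],o["joint_pos"])
```

```text
0.1 [0.23445575 0.57888987 0.24154098] [-3.14014336e+00  6.90411807e-05  2.75680708e+00] [-1.25423379  0.41181142 -0.01269331  1.59696414  0.00555465  1.13430275
 -0.08221096]
```

View pics/w1.png

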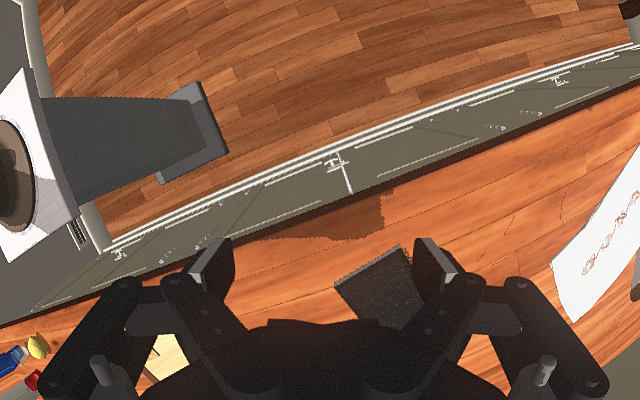

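The jog was refused. The wrist view shows the fingers at (215,270) and (435,265), with the worktop between them. I'll retry with all the fields given.

Call:
{"fn": "jog_arm", "kwargs": {"motion": [{"tx": 0.012, "ty": -0.046, "tz": 0.0, "rx": 0.0, "ry": 0.0, "rz": 1.1, "gripper": 1.0}, {"tx": 0.012, "ty": -0.046, "tz": 0.0, "rx": 0.0, "ry": 0.0, "rz": 1.1, "gripper": 1.0}]}}

```text
time: 0.35
eef_pos: [0.2581, 0.4866, 0.2412]
orientation: [-3.14, -0.0, 2.798]
force: [1.6, 0.2, 1.0]
grip_width: 0.999
grip_force: 0.0
```

Call:
{"fn": "jog_arm", "kwargs": {"motion": [{"tx": 0.012, "ty": -0.046, "tz": 0, "rx": 0, "ry": 0, "rz": 1.1, "gripper": 1}, {"tx": 0.012, "ty": -0.046, "tz": 0, "rx": 0, "ry": 0, "rz": 1.1, "gripper": 1}, {"tx": 0.012, "ty": -0.046, "tz": 0, "rx": 0, "ry": 0, "rz": 1.1, "gripper": 1}, {"tx": 0.012, "ty": -0.046, "tz": 0, "rx": 0, "ry": 0, "rz": 1.1, "gripper": 1}, {"tx": 0.012, "ty": -0.046, "tz": 0, "rx": 0, "ry": 0, "rz": 1.1, "gripper": 1}, {"tx": 0.012, "ty": -0.046, "tz": 0, "rx": 0, "ry": 0, "rz": 1.1, "gripper": 1}, {"tx": 0.012, "ty": -0.046, "tz": 0, "rx": 0, "ry": 0, "rz": 1.1, "gripper": 1}, {"tx": 0.012, "ty": -0.046, "tz": 0, "rx": 0, "ry": 0, "rz": 1.1, "gripper": 1}, {"tx": 0.012, "ty": -0.046, "tz": 0, "rx": 0, "ry": 0, "rz": 1.1, "gripper": 1}, {"tx": 0.012, "ty": -0.046, "tz": 0, "rx": 0, "ry": 0, "rz": 1.1, "gripper": 1}, {"tx": 0.012, "ty": -0.046, "tz": 0, "rx": 0, "ry": 0, "rz": 1.1, "gripper": 1}, {"tx": 0.012, "ty": -0.046, "tz": 0, "rx": 0, "ry": 0, "rz": 1.1, "gripper": 1}, {"tx": 0.012, "ty": -0.046, "tz": 0, "rx": 0, "ry": 0, "rz": 1.1, "gripper": 1}, {"tx": 0.012, "ty": -0.046, "tz": 0, "rx": 0, "ry": 0, "rz": 1.1, "gripper": 1}, {"tx": 0.012, "ty": -0.046, "tz": 0, "rx": 0, "ry": 0, "rz": 1.1, "gripper": 1}, {"tx": 0.012, "ty": -0.046, "tz": 0, "rx": 0, "ry": 0, "rz": 1.1, "gripper": 1}, {"tx": 0.012, "ty": -0.046, "tz": 0, "rx": 0, "ry": 0, "rz": 1.1, "gripper": 1}, {"tx": 0.012, "ty": -0.046, "tz": 0, "rx": 0, "ry": 0, "rz": 1.1, "gripper": 1}]}}

```text
time: 2.15
eef_pos: [0.475, -0.3423, 0.2419]
orientation: [3.141, -0.0, -3.141]
force: [0.6, 0.2, 0.8]
grip_width: 1.004
grip_force: 0.0
```

Run:
```python
from h import *
o=robot.observe();p,d=robot.camera("wrist");cv2.imwrite("pics/w2.png",p)
print(o["time"],o["eef_pos"],o["orientation"],o["joint_pos"])
```

```text
2.15 [ 0.47503677 -0.34226041  0.24191974] [ 3.14116737e+00 -2.11152859e-04 -3.14068445e+00] [ 0.0132021   0.4016846   0.71374592  1.73126972 -0.28899727  1.11697739
  2.38762347]
```

View pics/w2.png

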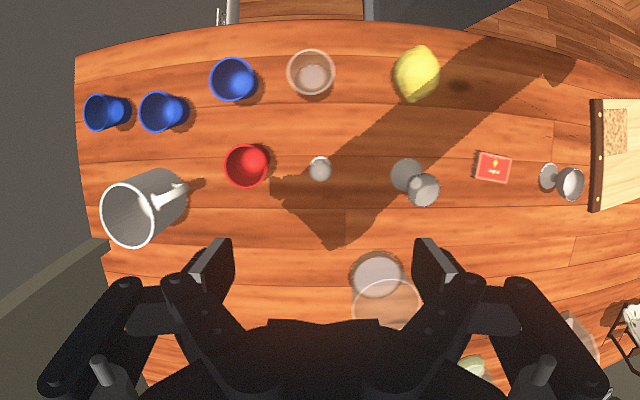

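The wrist view shows the stopper at (320,168), the shot glass rim at (311,73), the lemon at (417,73), jigger rim (423,190) and foot (406,175), egg cup rim (570,184), and match box (493,167).

Run:
```python
from h import *
np.set_printoptions(precision=4,suppress=True)
for n,p,z in [("stop",(320,168),.037),("shot",(311,73),.061),("shot foot",(314,79),.004),("lemon",(416.5,73),.0255),("jig",(423,190),.07),("jigfoot",(406,174),.003),("egg",(570.5,184),.06),("match",(493,167),.015)]:
    print(n,onz("wrist",p,z))
```

```text
stop [ 0.47   -0.3537]
shot [ 0.3686 -0.3619]
shot foot [ 0.3685 -0.3608]
lemon [ 0.3603 -0.2435]
jig [ 0.4868 -0.2455]
jigfoot [ 0.4832 -0.2469]
egg [ 0.4806 -0.0209]
match [ 0.4697 -0.1287]
```

Run:
```python
from h import *
np.set_printoptions(precision=4,suppress=True)
o=robot.observe();print(o["eef_pos"],o["time"])
o["eef_pos"]=np.array([ 0.47503677,-0.34226041,0.24191974]);o["orientation"]=np.array([3.14116737,-2.11152859e-04,-3.14068445])
for n,p,z in [("stop",(320,168),.037),("shot",(311,73),.061),("shot foot",(314,79),.004),("lemon",(416.5,73),.0255),("jig",(423,190),.07),("jigfoot",(406,174),.003),("egg",(570.5,184),.06),("match",(493,167),.015)]:
    print(n,onz("wrist",p,z,o))
```

```text
[ 0.4746 -0.3503  0.242 ] 2.2
stop [ 0.4704 -0.3444]
shot [ 0.3691 -0.3531]
shot foot [ 0.369  -0.3516]
lemon [ 0.3602 -0.2344]
jig [ 0.4869 -0.236 ]
jigfoot [ 0.4833 -0.237 ]
egg [ 0.48   -0.0094]
match [ 0.4693 -0.1183]
```

Call:
{"fn": "jog_arm", "kwargs": {"motion": [{"tx": -0.002, "ty": 0, "tz": -0.05, "rx": 0, "ry": 0, "rz": 0, "gripper": 1}, {"tx": 0, "ty": 0, "tz": -0.05, "rx": 0, "ry": 0, "rz": 0, "gripper": 1}, {"tx": 0, "ty": 0, "tz": -0.03, "rx": 0, "ry": 0, "rz": 0, "gripper": 0.7}, {"tx": 0, "ty": 0, "tz": 0, "rx": 0, "ry": 0, "rz": 0, "gripper": 0.7}, {"tx": 0, "ty": 0, "tz": 0, "rx": 0, "ry": 0, "rz": 0, "gripper": 0.7}, {"tx": 0, "ty": 0, "tz": 0, "rx": 0, "ry": 0, "rz": 0, "gripper": 0.7}]}}

```text
time: 2.8
eef_pos: [0.4736, -0.3416, 0.1144]
orientation: [-3.14, 0.003, 3.141]
force: [-1.0, -1.2, 0.4]
grip_width: 0.698
grip_force: 0.0
```

Call:
{"fn": "jog_arm", "kwargs": {"motion": [{"tx": -0.002, "ty": -0.0025, "tz": -0.03, "rx": 0, "ry": 0, "rz": 0, "gripper": 0.7}, {"tx": 0, "ty": 0, "tz": -0.03, "rx": 0, "ry": 0, "rz": 0, "gripper": 0.7}, {"tx": 0, "ty": 0, "tz": -0.015, "rx": 0, "ry": 0, "rz": 0, "gripper": 0.7}, {"tx": 0, "ty": 0, "tz": -0.011, "rx": 0, "ry": 0, "rz": 0, "gripper": 0.7}, {"tx": 0, "ty": 0, "tz": 0, "rx": 0, "ry": 0, "rz": 0, "gripper": 0.7}, {"tx": 0, "ty": 0, "tz": 0, "rx": 0, "ry": 0, "rz": 0, "gripper": 0.7}, {"tx": 0, "ty": 0, "tz": 0, "rx": 0, "ry": 0, "rz": 0, "gripper": 0.7}]}}

```text
time: 3.5
eef_pos: [0.4713, -0.3438, 0.0275]
orientation: [-3.141, 0.002, 3.141]
force: [0.0, 0.5, -0.2]
grip_width: 0.699
grip_force: 0.0
```

Run:
```python
from h import *
o=robot.observe();p,d=robot.camera("wrist");cv2.imwrite("pics/w3.png",p)
print(o["time"],o["eef_pos"],o["orientation"],o["joint_pos"])
```

```text
3.5 [ 0.47132652 -0.34376329  0.02754053] [-3.14064135e+00  1.65977747e-03  3.14080474e+00] [ 0.15733781  0.66517506  0.54002038  1.90393011 -0.50900572  0.70953453
  2.56791971]
```

View pics/w3.png

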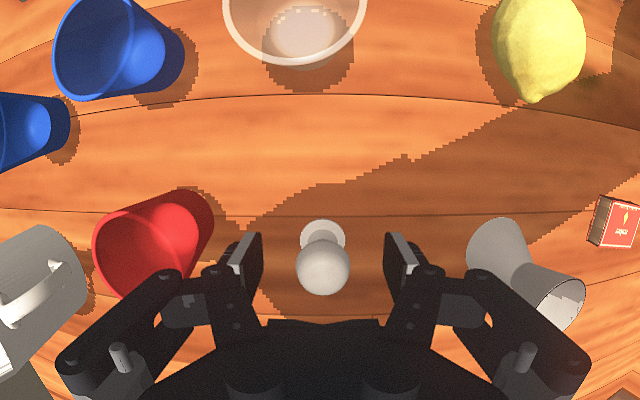

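The stopper stands between the pads at (323,265). The red look-alike (150,245) and the jigger (520,270) are clear of the fingers. Closing.

Call:
{"fn": "jog_arm", "kwargs": {"motion": [{"tx": 0, "ty": 0, "tz": 0, "rx": 0, "ry": 0, "rz": 0, "gripper": 0}, {"tx": 0, "ty": 0, "tz": 0, "rx": 0, "ry": 0, "rz": 0, "gripper": 0}, {"tx": 0, "ty": 0, "tz": 0, "rx": 0, "ry": 0, "rz": 0, "gripper": 0}, {"tx": 0, "ty": 0, "tz": 0, "rx": 0, "ry": 0, "rz": 0, "gripper": 0}, {"tx": 0, "ty": 0, "tz": 0, "rx": 0, "ry": 0, "rz": 0, "gripper": 0}, {"tx": 0, "ty": 0, "tz": 0, "rx": 0, "ry": 0, "rz": 0, "gripper": 0}, {"tx": 0, "ty": 0, "tz": 0.01, "rx": 0, "ry": 0, "rz": 0, "gripper": 0}, {"tx": 0, "ty": 0, "tz": 0.03, "rx": 0, "ry": 0, "rz": 0, "gripper": 0}, {"tx": 0, "ty": 0, "tz": 0.05, "rx": 0, "ry": 0, "rz": 0, "gripper": 0}, {"tx": 0, "ty": 0, "tz": 0.05, "rx": 0, "ry": 0, "rz": 0, "gripper": 0}]}}

```text
time: 4.55
eef_pos: [0.4698, -0.343, 0.1677]
orientation: [3.141, -0.002, 3.14]
force: [1.2, 0.3, -0.8]
grip_width: 0.255
grip_force: 58.8
```

Call:
{"fn": "jog_arm", "kwargs": {"motion": [{"tx": -0.007, "ty": 0.047, "tz": 0.02, "rx": 0, "ry": 0, "rz": 0, "gripper": 0}, {"tx": -0.007, "ty": 0.047, "tz": 0.01, "rx": 0, "ry": 0, "rz": 0, "gripper": 0}, {"tx": -0.007, "ty": 0.047, "tz": 0.01, "rx": 0, "ry": 0, "rz": 0, "gripper": 0}, {"tx": -0.007, "ty": 0.047, "tz": 0.01, "rx": 0, "ry": 0, "rz": 0, "gripper": 0}, {"tx": -0.007, "ty": 0.047, "tz": 0, "rx": 0, "ry": 0, "rz": 0, "gripper": 0}, {"tx": -0.007, "ty": 0.047, "tz": 0, "rx": 0, "ry": 0, "rz": 0, "gripper": 0}, {"tx": -0.007, "ty": 0.047, "tz": 0, "rx": 0, "ry": 0, "rz": 0, "gripper": 0}, {"tx": -0.007, "ty": 0.047, "tz": 0, "rx": 0, "ry": 0, "rz": 0, "gripper": 0}, {"tx": -0.007, "ty": 0.047, "tz": 0, "rx": 0, "ry": 0, "rz": 0, "gripper": 0}, {"tx": -0.007, "ty": 0.047, "tz": 0, "rx": 0, "ry": 0, "rz": 0, "gripper": 0}, {"tx": -0.007, "ty": 0.047, "tz": 0, "rx": 0, "ry": 0, "rz": 0, "gripper": 0}, {"tx": -0.007, "ty": 0.047, "tz": 0, "rx": 0, "ry": 0, "rz": 0, "gripper": 0}, {"tx": 0, "ty": 0, "tz": 0, "rx": 0, "ry": 0, "rz": 0, "gripper": 0}, {"tx": 0, "ty": 0, "tz": 0, "rx": 0, "ry": 0, "rz": 0, "gripper": 0}, {"tx": 0, "ty": 0, "tz": 0, "rx": 0, "ry": 0, "rz": 0, "gripper": 0}, {"tx": 0, "ty": 0, "tz": 0, "rx": 0, "ry": 0, "rz": 0, "gripper": 0}]}}

```text
time: 6.15
eef_pos: [0.3872, 0.2179, 0.2159]
orientation: [-3.142, 0.0, 3.138]
force: [-0.7, 0.2, -0.5]
grip_width: 0.256
grip_force: 59.0
```

Run:
```python
from h import *
import pickle
o=robot.observe();p,d=robot.camera("wrist");cv2.imwrite("pics/w4.png",p);pickle.dump(o,open("o4.pkl","wb"))
print(o["time"],o["eef_pos"],o["orientation"])
```

```text
6.15 [0.38716136 0.21793927 0.21589139] [-3.14156762e+00  3.47198561e-05  3.13828897e+00]
```

View pics/w4.png

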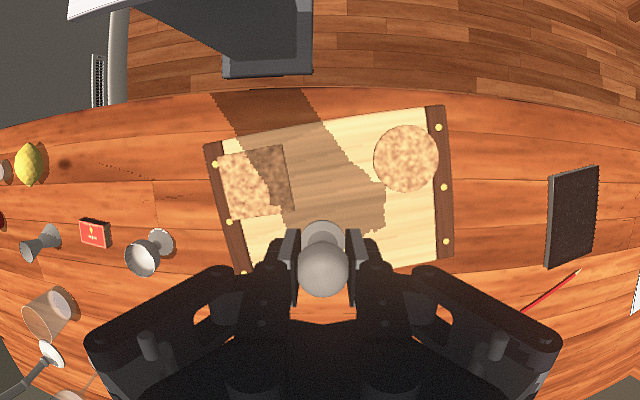

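The wrist view shows the round coaster centred at (406,158), the square one with corners (216,157), (283,145), (295,209) and (230,219), and the stopper held upright.

Run:
```python
from h import *
import pickle
np.set_printoptions(precision=4,suppress=True)
o=pickle.load(open("o4.pkl","rb"))
a=[onz("wrist",p,.019,o) for p in[(373,158),(439,158),(406,125),(406,192)]]
r=np.array([(a[2][0]+a[3][0])/2,(a[0][1]+a[1][1])/2])
s=np.mean([onz("wrist",p,.019,o) for p in[(216,157),(283,145),(295,209),(230,219)]],0)
print(r,s,np.hypot(*(r-s)),np.arctan2(-(r-s)[0],(r-s)[1]),(r+s)/2)
for p in[(204,143),(443,105),(454,255)]:print(onz("wrist",p,.014,o))
for p,z in[((142,260),.06),((163,241),.003),((95,233),.015)]:print(onz("wrist",p,z,o))
```

```text
[0.3707 0.3114] [0.3975 0.1437] 0.16984361442761986 0.15844265941484606 [0.3841 0.2275]
[0.3512 0.0843]
[0.3088 0.3538]
[0.4929 0.3864]
[0.4796 0.0039]
[0.4789 0.0046]
[ 0.4682 -0.1091]
```

Run:
```python
from h import *
o=robot.observe();print(o["time"],o["eef_pos"],o["orientation"],o["joint_velocities"])
# scene + top pixel check of match/egg by colour
p,d=robot.camera("top");cv2.imwrite("pics/top1.png",p)
hsv=cv2.cvtColor(p,cv2.COLOR_BGR2HSV)
m=((hsv[...,0]<6)|(hsv[...,0]>174))&(hsv[...,1]>150)&(hsv[...,2]>120)
ys,xs=np.nonzero(m[195:225,300:330]);print(xs.mean()+300,ys.mean()+195,onz("top",(xs.mean()+300,ys.mean()+195),.015))
```

```text
6.2 [0.38715546 0.21808798 0.21589816] [3.14146936e+00 5.45657149e-05 3.13837501e+00] [-0.00060795  0.0013181  -0.00705265 -0.002927   -0.00192526 -0.00196638
 -0.00302459]
315.25 211.66666666666666 [ 0.46833758 -0.12131778]
```

Call:
{"fn": "jog_arm", "kwargs": {"motion": [{"tx": -0.002, "ty": 0.0075, "tz": -0.03, "rx": 0, "ry": 0, "rz": 0, "gripper": 0}, {"tx": 0, "ty": 0, "tz": -0.04, "rx": 0, "ry": 0, "rz": 0, "gripper": 0}, {"tx": 0, "ty": 0, "tz": -0.04, "rx": 0, "ry": 0, "rz": 0, "gripper": 0}, {"tx": 0, "ty": 0, "tz": -0.03, "rx": 0, "ry": 0, "rz": 0, "gripper": 0}, {"tx": 0, "ty": 0, "tz": -0.015, "rx": 0, "ry": 0, "rz": 0, "gripper": 0}, {"tx": 0, "ty": 0, "tz": -0.01, "rx": 0, "ry": 0, "rz": 0, "gripper": 0}, {"tx": 0, "ty": 0, "tz": -0.005, "rx": 0, "ry": 0, "rz": 0, "gripper": 0}, {"tx": 0, "ty": 0, "tz": 0, "rx": 0, "ry": 0, "rz": 0, "gripper": 0}, {"tx": 0, "ty": 0, "tz": 0, "rx": 0, "ry": 0, "rz": 0, "gripper": 0}, {"tx": 0, "ty": 0, "tz": 0, "rx": 0, "ry": 0, "rz": 0, "gripper": 0}]}}

```text
time: 7.25
eef_pos: [0.3853, 0.2273, 0.0466]
orientation: [3.14, 0.001, 3.141]
force: [0.2, 0.5, -0.5]
grip_width: 0.259
grip_force: 59.0
```

Call:
{"fn": "jog_arm", "kwargs": {"motion": [{"tx": 0, "ty": -0.001, "tz": -0.004, "rx": 0, "ry": 0, "rz": 0, "gripper": 0}, {"tx": 0, "ty": 0, "tz": -0.002, "rx": 0, "ry": 0, "rz": 0, "gripper": 0}, {"tx": 0, "ty": 0, "tz": 0, "rx": 0, "ry": 0, "rz": 0, "gripper": 0}, {"tx": 0, "ty": 0, "tz": 0, "rx": 0, "ry": 0, "rz": 0, "gripper": 0}]}}

```text
time: 7.65
eef_pos: [0.3852, 0.2261, 0.0407]
orientation: [3.14, 0.001, 3.141]
force: [-2.8, -2.7, 15.8]
grip_width: 0.263
grip_force: 61.0
```

Contact at 16 N. I'll release and rise.

Call:
{"fn": "jog_arm", "kwargs": {"motion": [{"tx": 0, "ty": 0, "tz": 0.001, "rx": 0, "ry": 0, "rz": 0, "gripper": 0.6}, {"tx": 0, "ty": 0, "tz": 0, "rx": 0, "ry": 0, "rz": 0, "gripper": 0.6}, {"tx": 0, "ty": 0, "tz": 0, "rx": 0, "ry": 0, "rz": 0, "gripper": 0.6}, {"tx": 0, "ty": 0, "tz": 0, "rx": 0, "ry": 0, "rz": 0, "gripper": 0.6}, {"tx": 0, "ty": 0, "tz": 0.02, "rx": 0, "ry": 0, "rz": 0, "gripper": 0.6}, {"tx": 0, "ty": 0, "tz": 0.05, "rx": 0, "ry": 0, "rz": 0, "gripper": 1}, {"tx": 0, "ty": 0, "tz": 0.05, "rx": 0, "ry": 0, "rz": 0, "gripper": 1}, {"tx": 0, "ty": 0, "tz": 0.03, "rx": 0, "ry": 0, "rz": 0, "gripper": 1}, {"tx": 0, "ty": 0, "tz": 0, "rx": 0, "ry": 0, "rz": 0, "gripper": 1}, {"tx": 0, "ty": 0, "tz": 0, "rx": 0, "ry": 0, "rz": 0, "gripper": 1}, {"tx": 0, "ty": 0, "tz": 0, "rx": 0, "ry": 0, "rz": 0, "gripper": 1}, {"tx": 0, "ty": 0, "tz": 0, "rx": 0, "ry": 0, "rz": 0, "gripper": 1}]}}

```text
time: 8.85
eef_pos: [0.3842, 0.2254, 0.1895]
orientation: [-3.14, -0.002, 3.141]
force: [0.0, 0.1, 0.1]
grip_width: 0.998
grip_force: 0.0
```

Run:
```python
from h import *
import pickle
o=robot.observe();p,d=robot.camera("wrist");cv2.imwrite("pics/w5.png",p);pickle.dump(o,open("o5.pkl","wb"))
print(o["time"],o["eef_pos"],o["orientation"])
```

```text
8.85 [0.38415368 0.225374   0.18946878] [-3.13966070e+00 -1.82832086e-03  3.14080505e+00]
```

View pics/w5.png

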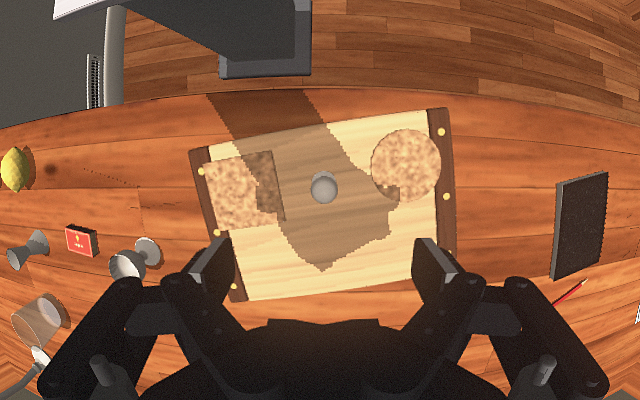

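The stopper stands at (324,188), midway between the round coaster (406,166) and the square one (corners (203,161), (272,150), (285,220), (217,231)).

Run:
```python
from h import *
import pickle
np.set_printoptions(precision=4,suppress=True)
o=pickle.load(open("o5.pkl","rb"))
a=[onz("wrist",p,.019,o) for p in[(371,166),(442,166),(406,129),(406,203)]]
r=np.array([(a[2][0]+a[3][0])/2,(a[0][1]+a[1][1])/2])
s=np.mean([onz("wrist",p,.019,o) for p in[(203,161),(272,150),(285,220),(217,231)]],0)
print(r,s,np.hypot(*(r-s)),np.arctan2(-(r-s)[0],(r-s)[1]),(r+s)/2)
print("stop",onz("wrist",(324,188),.052,o))
```

```text
[0.3712 0.3121] [0.3971 0.1434] 0.17067571341716475 0.15216542800529037 [0.3841 0.2277]
stop [0.3854 0.227 ]
```

Call:
{"fn": "jog_arm", "kwargs": {"motion": [{"tx": -0.0024, "ty": -0.046, "tz": 0, "rx": 0, "ry": 0, "rz": 0, "gripper": 1}, {"tx": -0.0024, "ty": -0.046, "tz": 0, "rx": 0, "ry": 0, "rz": 0, "gripper": 1}, {"tx": -0.0024, "ty": -0.046, "tz": 0, "rx": 0, "ry": 0, "rz": 0, "gripper": 1}, {"tx": -0.0024, "ty": -0.046, "tz": 0, "rx": 0, "ry": 0, "rz": 0, "gripper": 1}, {"tx": -0.0024, "ty": -0.046, "tz": 0, "rx": 0, "ry": 0, "rz": 0, "gripper": 1}, {"tx": -0.0024, "ty": -0.046, "tz": 0, "rx": 0, "ry": 0, "rz": 0, "gripper": 1}, {"tx": -0.0024, "ty": -0.046, "tz": 0, "rx": 0, "ry": 0, "rz": 0, "gripper": 1}, {"tx": -0.0024, "ty": -0.046, "tz": 0, "rx": 0, "ry": 0, "rz": 0, "gripper": 1}, {"tx": -0.0024, "ty": -0.046, "tz": 0, "rx": 0, "ry": 0, "rz": 0, "gripper": 1}, {"tx": -0.0024, "ty": -0.046, "tz": 0, "rx": 0, "ry": 0, "rz": 0, "gripper": 1}, {"tx": 0, "ty": 0, "tz": -0.03, "rx": 0, "ry": 0, "rz": 0, "gripper": 1}, {"tx": 0, "ty": 0, "tz": -0.03, "rx": 0, "ry": 0, "rz": 0, "gripper": 1}, {"tx": 0, "ty": 0, "tz": -0.02, "rx": 0, "ry": 0, "rz": 0, "gripper": 1}, {"tx": 0, "ty": 0, "tz": 0, "rx": 0, "ry": 0, "rz": 0, "gripper": 1}, {"tx": 0, "ty": 0, "tz": 0, "rx": 0, "ry": 0, "rz": 0, "gripper": 1}, {"tx": 0, "ty": 0, "tz": 0, "rx": 0, "ry": 0, "rz": 0, "gripper": 1}, {"tx": 0, "ty": 0, "tz": 0, "rx": 0, "ry": 0, "rz": 0, "gripper": 1}]}}

```text
time: 10.6
eef_pos: [0.3616, -0.2342, 0.1117]
orientation: [-3.141, 0.002, 3.141]
force: [-0.2, 1.0, 0.5]
grip_width: 1.002
grip_force: 0.0
```

Run:
```python
from h import *
import pickle
o=robot.observe();p,d=robot.camera("wrist");cv2.imwrite("pics/w6.png",p);pickle.dump(o,open("o6.pkl","wb"))
print(o["time"],o["eef_pos"],o["orientation"])
hsv=cv2.cvtColor(p,cv2.COLOR_BGR2HSV)
m=((hsv[...,0]>22)&(hsv[...,0]<36)&(hsv[...,1]>140)&(hsv[...,2]>60)).astype(np.uint8)
n,l,s,c=cv2.connectedComponentsWithStats(m)
k=1+np.argmax(s[1:,4]);print(s[k],c[k],onz("wrist",c[k],.027,o))
(cx,cy),ax,ang=cv2.fitEllipse(max(cv2.findContours((l==k).astype(np.uint8),0,1)[0],key=len));print(cx,cy,ax,ang)
```

```text
10.6 [ 0.36156197 -0.23424919  0.11165714] [-3.14135671e+00  1.89791259e-03  3.14121091e+00]
[296 185  54  41 963] [322.36863967 204.74766355] [ 0.36280811 -0.23381171]
319.5758056640625 205.20956420898438 (38.26335906982422, 49.71464538574219) 95.80094146728516
```

Call:
{"fn": "jog_arm", "kwargs": {"motion": [{"tx": -0.001, "ty": 0, "tz": -0.03, "rx": 0, "ry": 0, "rz": 0, "gripper": 1}, {"tx": 0, "ty": 0, "tz": -0.03, "rx": 0, "ry": 0, "rz": 0, "gripper": 1}, {"tx": 0, "ty": 0, "tz": -0.02, "rx": 0, "ry": 0, "rz": 0, "gripper": 1}, {"tx": 0, "ty": 0, "tz": -0.012, "rx": 0, "ry": 0, "rz": 0, "gripper": 1}, {"tx": 0, "ty": 0, "tz": 0, "rx": 0, "ry": 0, "rz": 0, "gripper": 1}, {"tx": 0, "ty": 0, "tz": 0, "rx": 0, "ry": 0, "rz": 0, "gripper": 1}, {"tx": 0, "ty": 0, "tz": 0, "rx": 0, "ry": 0, "rz": 0, "gripper": 1}]}}

```text
time: 11.35
eef_pos: [0.3605, -0.2344, 0.0196]
orientation: [-3.141, 0.002, 3.141]
force: [1.6, -0.3, -0.4]
grip_width: 0.996
grip_force: 0.0
```

Run:
```python
from h import *
p,d=robot.camera("wrist");cv2.imwrite("pics/w7.png",p)
```

```text
(no output)
```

View pics/w7.png

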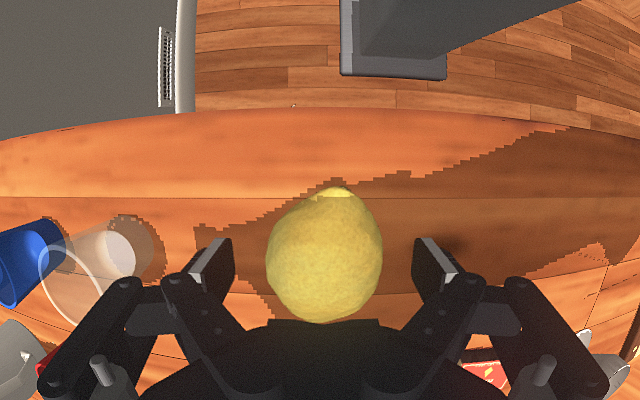

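The lemon lies between the pads, centred at (324,258), with shot glass and match box clear. I'll close and lift.

Call:
{"fn": "jog_arm", "kwargs": {"motion": [{"tx": 0, "ty": 0, "tz": 0, "rx": 0, "ry": 0, "rz": 0, "gripper": 0}, {"tx": 0, "ty": 0, "tz": 0, "rx": 0, "ry": 0, "rz": 0, "gripper": 0}, {"tx": 0, "ty": 0, "tz": 0, "rx": 0, "ry": 0, "rz": 0, "gripper": 0}, {"tx": 0, "ty": 0, "tz": 0, "rx": 0, "ry": 0, "rz": 0, "gripper": 0}, {"tx": 0, "ty": 0, "tz": 0, "rx": 0, "ry": 0, "rz": 0, "gripper": 0}, {"tx": 0, "ty": 0, "tz": 0, "rx": 0, "ry": 0, "rz": 0, "gripper": 0}, {"tx": 0, "ty": 0, "tz": 0.02, "rx": 0, "ry": 0, "rz": 0, "gripper": 0}, {"tx": 0, "ty": 0, "tz": 0.04, "rx": 0, "ry": 0, "rz": 0, "gripper": 0}, {"tx": 0, "ty": 0, "tz": 0.05, "rx": 0, "ry": 0, "rz": 0, "gripper": 0}, {"tx": 0, "ty": 0, "tz": 0.04, "rx": 0, "ry": 0, "rz": 0, "gripper": 0}]}}

```text
time: 12.4
eef_pos: [0.3592, -0.2346, 0.1705]
orientation: [-3.141, -0.001, 3.14]
force: [1.1, 1.4, -0.6]
grip_width: 0.564
grip_force: 62.3
```

Call:
{"fn": "jog_arm", "kwargs": {"motion": [{"tx": 0.0076, "ty": 0.0465, "tz": 0.01, "rx": 0, "ry": 0, "rz": 0, "gripper": 0}, {"tx": 0.0076, "ty": 0.0465, "tz": 0, "rx": 0, "ry": 0, "rz": 0, "gripper": 0}, {"tx": 0.0076, "ty": 0.0465, "tz": 0, "rx": 0, "ry": 0, "rz": 0, "gripper": 0}, {"tx": 0.0076, "ty": 0.0465, "tz": 0, "rx": 0, "ry": 0, "rz": 0, "gripper": 0}, {"tx": 0.0076, "ty": 0.0465, "tz": 0, "rx": 0, "ry": 0, "rz": 0, "gripper": 0}, {"tx": 0.0076, "ty": 0.0465, "tz": 0, "rx": 0, "ry": 0, "rz": 0, "gripper": 0}, {"tx": 0.0076, "ty": 0.0465, "tz": 0, "rx": 0, "ry": 0, "rz": 0, "gripper": 0}, {"tx": 0.0076, "ty": 0.0465, "tz": 0, "rx": 0, "ry": 0, "rz": 0, "gripper": 0}, {"tx": 0.0076, "ty": 0.0465, "tz": 0, "rx": 0, "ry": 0, "rz": 0, "gripper": 0}, {"tx": 0.0076, "ty": 0.0465, "tz": 0, "rx": 0, "ry": 0, "rz": 0, "gripper": 0}, {"tx": 0.0076, "ty": 0.0465, "tz": 0, "rx": 0, "ry": 0, "rz": 0, "gripper": 0}, {"tx": 0.0076, "ty": 0.0465, "tz": 0, "rx": 0, "ry": 0, "rz": 0, "gripper": 0}, {"tx": 0, "ty": 0, "tz": -0.03, "rx": 0, "ry": 0, "rz": 0, "gripper": 0}, {"tx": 0, "ty": 0, "tz": -0.03, "rx": 0, "ry": 0, "rz": 0, "gripper": 0}, {"tx": 0, "ty": 0, "tz": -0.03, "rx": 0, "ry": 0, "rz": 0, "gripper": 0}, {"tx": 0, "ty": 0, "tz": -0.02, "rx": 0, "ry": 0, "rz": 0, "gripper": 0}, {"tx": 0, "ty": 0, "tz": 0, "rx": 0, "ry": 0, "rz": 0, "gripper": 0}, {"tx": 0, "ty": 0, "tz": 0, "rx": 0, "ry": 0, "rz": 0, "gripper": 0}, {"tx": 0, "ty": 0, "tz": 0, "rx": 0, "ry": 0, "rz": 0, "gripper": 0}]}}

```text
time: 14.3
eef_pos: [0.4518, 0.3243, 0.07]
orientation: [3.14, 0.001, 3.141]
force: [-0.6, 0.4, -0.6]
grip_width: 0.562
grip_force: 62.3
```

Call:
{"fn": "jog_arm", "kwargs": {"motion": [{"tx": -0.001, "ty": -0.001, "tz": -0.02, "rx": 0, "ry": 0, "rz": 0, "gripper": 0}, {"tx": 0, "ty": 0, "tz": -0.01, "rx": 0, "ry": 0, "rz": 0, "gripper": 0}, {"tx": 0, "ty": 0, "tz": -0.004, "rx": 0, "ry": 0, "rz": 0, "gripper": 0}, {"tx": 0, "ty": 0, "tz": 0, "rx": 0, "ry": 0, "rz": 0, "gripper": 0}, {"tx": 0, "ty": 0, "tz": 0, "rx": 0, "ry": 0, "rz": 0, "gripper": 0}, {"tx": 0, "ty": 0, "tz": 0, "rx": 0, "ry": 0, "rz": 0, "gripper": 0}]}}

```text
time: 14.9
eef_pos: [0.4504, 0.3231, 0.0353]
orientation: [3.141, 0.001, 3.141]
force: [0.1, 1.0, -0.7]
grip_width: 0.567
grip_force: 62.3
```

Call:
{"fn": "jog_arm", "kwargs": {"motion": [{"tx": 0, "ty": 0, "tz": -0.002, "rx": 0, "ry": 0, "rz": 0, "gripper": 0}, {"tx": 0, "ty": 0, "tz": 0, "rx": 0, "ry": 0, "rz": 0, "gripper": 0}, {"tx": 0, "ty": 0, "tz": 0, "rx": 0, "ry": 0, "rz": 0, "gripper": 0.65}, {"tx": 0, "ty": 0, "tz": 0, "rx": 0, "ry": 0, "rz": 0, "gripper": 0.75}, {"tx": 0, "ty": 0, "tz": 0, "rx": 0, "ry": 0, "rz": 0, "gripper": 0.9}, {"tx": 0, "ty": 0, "tz": 0, "rx": 0, "ry": 0, "rz": 0, "gripper": 1}, {"tx": 0, "ty": 0, "tz": 0, "rx": 0, "ry": 0, "rz": 0, "gripper": 1}, {"tx": 0, "ty": 0, "tz": 0.02, "rx": 0, "ry": 0, "rz": 0, "gripper": 1}, {"tx": 0, "ty": 0, "tz": 0.05, "rx": 0, "ry": 0, "rz": 0, "gripper": 1}, {"tx": 0, "ty": 0, "tz": 0.05, "rx": 0, "ry": 0, "rz": 0, "gripper": 1}, {"tx": 0, "ty": 0, "tz": 0.03, "rx": 0, "ry": 0, "rz": 0, "gripper": 1}, {"tx": 0, "ty": 0, "tz": 0, "rx": 0, "ry": 0, "rz": 0, "gripper": 1}, {"tx": 0, "ty": 0, "tz": 0, "rx": 0, "ry": 0, "rz": 0, "gripper": 1}]}}

```text
time: 16.2
eef_pos: [0.4499, 0.3232, 0.1831]
orientation: [3.14, 0.0, 3.141]
force: [-1.5, -0.6, 0.3]
grip_width: 0.999
grip_force: 0.0
```

Run:
```python
from h import *
import pickle
o=robot.observe();p,d=robot.camera("wrist");cv2.imwrite("pics/w8.png",p);pickle.dump(o,open("o8.pkl","wb"))
print(o["time"],o["eef_pos"],o["orientation"])
```

```text
16.2 [0.44992701 0.323207   0.18305687] [3.14026272e+00 4.99084248e-04 3.14124311e+00]
```

View pics/w8.png

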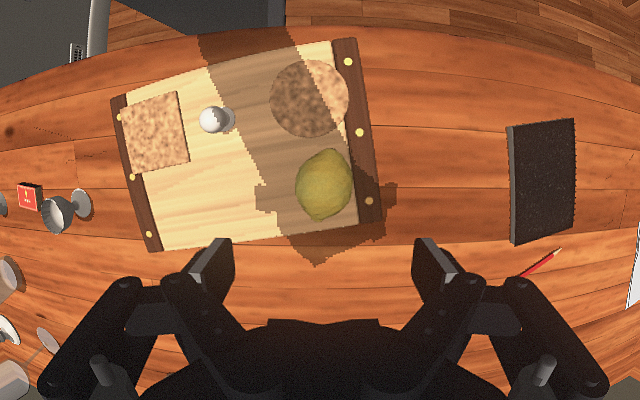

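The lemon lies at (324,186), straight behind the round coaster (309,98). Next is the egg cup.

Call:
{"fn": "jog_arm", "kwargs": {"motion": [{"tx": 0.004, "ty": -0.0466, "tz": 0, "rx": 0, "ry": 0, "rz": 0, "gripper": 1}, {"tx": 0.004, "ty": -0.0466, "tz": 0, "rx": 0, "ry": 0, "rz": 0, "gripper": 1}, {"tx": 0.004, "ty": -0.0466, "tz": 0, "rx": 0, "ry": 0, "rz": 0, "gripper": 1}, {"tx": 0.004, "ty": -0.0466, "tz": 0, "rx": 0, "ry": 0, "rz": 0, "gripper": 1}, {"tx": 0.004, "ty": -0.0466, "tz": 0, "rx": 0, "ry": 0, "rz": 0, "gripper": 1}, {"tx": 0.004, "ty": -0.0466, "tz": 0, "rx": 0, "ry": 0, "rz": 0, "gripper": 1}, {"tx": 0.004, "ty": -0.0466, "tz": 0, "rx": 0, "ry": 0, "rz": 0, "gripper": 1}, {"tx": 0, "ty": 0, "tz": -0.03, "rx": 0, "ry": 0, "rz": 0, "gripper": 1}, {"tx": 0, "ty": 0, "tz": -0.02, "rx": 0, "ry": 0, "rz": 0, "gripper": 1}, {"tx": 0, "ty": 0, "tz": 0, "rx": 0, "ry": 0, "rz": 0, "gripper": 1}, {"tx": 0, "ty": 0, "tz": 0, "rx": 0, "ry": 0, "rz": 0, "gripper": 1}, {"tx": 0, "ty": 0, "tz": 0, "rx": 0, "ry": 0, "rz": 0, "gripper": 1}]}}

```text
time: 17.45
eef_pos: [0.4783, -0.0032, 0.1331]
orientation: [-3.141, 0.0, 3.141]
force: [-0.2, -0.4, -0.0]
grip_width: 1.003
grip_force: 0.0
```

```bash
cat >> h.py <<'E'
def cup(h,box=(200,60,440,330),name="w"):
    """pixels of the wrist depth image whose world z lies near height h: centre of their outline"""
    o=robot.observe();p,d=robot.camera("wrist");cv2.imwrite(f"pics/{name}.png",p)
    P=[]
    for v in range(box[1],box[3],2):
        for u in range(box[0],box[2],2):
            if d[v,u]>0:
                i=robot_info();x=(u-i[0][0,2])/i[0][0,0];y=(v-i[0][1,2])/i[0][1,1];r=np.hypot(x,y);s=np.sin(r)/max(r,1e-9)
                q=np.array([x*s,-y*s,-np.cos(r)]);q*=d[v,u]/np.cos(r);P.append(q)
    T=np.eye(4);T[:3,:3]=R.from_euler("xyz",o["orientation"]).as_matrix();T[:3,3]=o["eef_pos"]
    M=T@robot.camera_info("wrist")["mount"]
    W=np.array(P)@M[:3,:3].T+M[:3,3]
    rel=W[:,:2]-o["eef_pos"][:2]
    k=(abs(W[:,2]-h)<.006)&(np.hypot(*rel.T)<.033)
    c,rad=cv2.minEnclosingCircle(W[k,:2].astype(np.float32))
    print("TCP",o["eef_pos"].round(4),"t",o["time"],"n",k.sum(),"centre",np.round(c,4),"r",round(rad,4),"maxz near",W[np.hypot(*rel.T)<.03,2].max().round(4))
_i=None
def robot_info():
    global _i
    if _i is None:
        q=robot.camera_info("wrist");_i=(q["K"],q["mount"])
    return _i
E
python3 - <<'E'
from h import *
cup(.058,name="w9")
E
```

```text
TCP [ 0.4783 -0.0032  0.1331] t 17.45 n 185 centre [ 0.481  -0.0013] r 0.0234 maxz near 0.21
```

Call:
{"fn": "jog_arm", "kwargs": {"motion": [{"tx": 0.0025, "ty": 0.002, "tz": -0.03, "rx": 0, "ry": 0, "rz": 0, "gripper": 1}, {"tx": 0, "ty": 0, "tz": -0.03, "rx": 0, "ry": 0, "rz": 0, "gripper": 1}, {"tx": 0, "ty": 0, "tz": -0.025, "rx": 0, "ry": 0, "rz": 0, "gripper": 1}, {"tx": 0, "ty": 0, "tz": -0.01, "rx": 0, "ry": 0, "rz": 0, "gripper": 1}, {"tx": 0, "ty": 0, "tz": 0, "rx": 0, "ry": 0, "rz": 0, "gripper": 1}, {"tx": 0, "ty": 0, "tz": 0, "rx": 0, "ry": 0, "rz": 0, "gripper": 0}, {"tx": 0, "ty": 0, "tz": 0, "rx": 0, "ry": 0, "rz": 0, "gripper": 0}, {"tx": 0, "ty": 0, "tz": 0, "rx": 0, "ry": 0, "rz": 0, "gripper": 0}, {"tx": 0, "ty": 0, "tz": 0, "rx": 0, "ry": 0, "rz": 0, "gripper": 0}, {"tx": 0, "ty": 0, "tz": 0, "rx": 0, "ry": 0, "rz": 0, "gripper": 0}, {"tx": 0, "ty": 0, "tz": 0, "rx": 0, "ry": 0, "rz": 0, "gripper": 0}, {"tx": 0, "ty": 0, "tz": 0, "rx": 0, "ry": 0, "rz": 0, "gripper": 0}]}}

```text
time: 18.7
eef_pos: [0.4815, -0.0013, 0.039]
orientation: [3.141, 0.002, 3.141]
force: [-2.5, -1.6, 9.4]
grip_width: 0.499
grip_force: 59.7
```

Call:
{"fn": "jog_arm", "kwargs": {"motion": [{"tx": 0, "ty": 0, "tz": 0.02, "rx": 0, "ry": 0, "rz": 0, "gripper": 0}, {"tx": 0, "ty": 0, "tz": 0.04, "rx": 0, "ry": 0, "rz": 0, "gripper": 0}, {"tx": 0, "ty": 0, "tz": 0.02, "rx": 0, "ry": 0, "rz": 0, "gripper": 0}, {"tx": -0.001, "ty": 0.031, "tz": 0, "rx": 0, "ry": 0, "rz": 0, "gripper": 0}, {"tx": -0.001, "ty": 0.031, "tz": 0, "rx": 0, "ry": 0, "rz": 0, "gripper": 0}, {"tx": -0.001, "ty": 0.031, "tz": 0, "rx": 0, "ry": 0, "rz": 0, "gripper": 0}, {"tx": -0.001, "ty": 0.031, "tz": 0, "rx": 0, "ry": 0, "rz": 0, "gripper": 0}, {"tx": -0.001, "ty": 0.031, "tz": 0, "rx": 0, "ry": 0, "rz": 0, "gripper": 0}, {"tx": 0, "ty": 0, "tz": -0.02, "rx": 0, "ry": 0, "rz": 0, "gripper": 0}, {"tx": 0, "ty": 0, "tz": -0.02, "rx": 0, "ry": 0, "rz": 0, "gripper": 0}, {"tx": 0, "ty": 0, "tz": 0, "rx": 0, "ry": 0, "rz": 0, "gripper": 0}, {"tx": 0, "ty": 0, "tz": 0, "rx": 0, "ry": 0, "rz": 0, "gripper": 0}, {"tx": 0, "ty": 0, "tz": 0, "rx": 0, "ry": 0, "rz": 0, "gripper": 0}]}}

```text
time: 20.0
eef_pos: [0.4762, 0.1535, 0.0788]
orientation: [3.141, 0.001, 3.14]
force: [0.5, 0.4, -0.1]
grip_width: 0.505
grip_force: 61.1
```

Call:
{"fn": "jog_arm", "kwargs": {"motion": [{"tx": 0, "ty": 0.001, "tz": -0.014, "rx": 0, "ry": 0, "rz": 0, "gripper": 0}, {"tx": 0, "ty": 0, "tz": -0.008, "rx": 0, "ry": 0, "rz": 0, "gripper": 0}, {"tx": 0, "ty": 0, "tz": -0.003, "rx": 0, "ry": 0, "rz": 0, "gripper": 0}, {"tx": 0, "ty": 0, "tz": 0, "rx": 0, "ry": 0, "rz": 0, "gripper": 0}, {"tx": 0, "ty": 0, "tz": 0, "rx": 0, "ry": 0, "rz": 0, "gripper": 0}, {"tx": 0, "ty": 0, "tz": 0, "rx": 0, "ry": 0, "rz": 0, "gripper": 0}]}}

```text
time: 20.6
eef_pos: [0.4755, 0.1547, 0.053]
orientation: [3.141, -0.0, 3.14]
force: [-2.7, 0.6, 10.2]
grip_width: 0.502
grip_force: 62.0
```

Call:
{"fn": "jog_arm", "kwargs": {"motion": [{"tx": 0, "ty": 0, "tz": 0, "rx": 0, "ry": 0, "rz": 0, "gripper": 0.75}, {"tx": 0, "ty": 0, "tz": 0, "rx": 0, "ry": 0, "rz": 0, "gripper": 0.9}, {"tx": 0, "ty": 0, "tz": 0, "rx": 0, "ry": 0, "rz": 0, "gripper": 0.9}, {"tx": 0, "ty": 0, "tz": 0, "rx": 0, "ry": 0, "rz": 0, "gripper": 0.9}, {"tx": 0, "ty": 0, "tz": 0.02, "rx": 0, "ry": 0, "rz": 0, "gripper": 0.9}, {"tx": 0, "ty": 0, "tz": 0.04, "rx": 0, "ry": 0, "rz": 0, "gripper": 1}, {"tx": 0, "ty": 0, "tz": 0.04, "rx": 0, "ry": 0, "rz": 0, "gripper": 1}, {"tx": 0, "ty": 0, "tz": 0, "rx": 0, "ry": 0, "rz": 0, "gripper": 1}, {"tx": 0, "ty": 0, "tz": 0, "rx": 0, "ry": 0, "rz": 0, "gripper": 1}, {"tx": 0, "ty": 0, "tz": 0, "rx": 0, "ry": 0, "rz": 0, "gripper": 1}]}}

```text
time: 21.6
eef_pos: [0.4748, 0.1547, 0.1519]
orientation: [-3.141, -0.001, 3.141]
force: [-0.7, -0.2, 0.3]
grip_width: 0.999
grip_force: 0.0
```

Run:
```python
from h import *
cup(.072,name="w10")
```

```text
TCP [0.4748 0.1547 0.1519] t 21.6 n 174 centre [0.475  0.1548] r 0.0232 maxz near 0.2291
```

Call:
{"fn": "jog_arm", "kwargs": {"motion": [{"tx": 0.0011, "ty": -0.0433, "tz": 0, "rx": 0, "ry": 0, "rz": 0, "gripper": 1}, {"tx": 0.0011, "ty": -0.0433, "tz": 0, "rx": 0, "ry": 0, "rz": 0, "gripper": 1}, {"tx": 0.0011, "ty": -0.0433, "tz": 0, "rx": 0, "ry": 0, "rz": 0, "gripper": 1}, {"tx": 0.0011, "ty": -0.0433, "tz": 0, "rx": 0, "ry": 0, "rz": 0, "gripper": 1}, {"tx": 0.0011, "ty": -0.0433, "tz": 0, "rx": 0, "ry": 0, "rz": 0, "gripper": 1}, {"tx": 0.0011, "ty": -0.0433, "tz": 0, "rx": 0, "ry": 0, "rz": 0, "gripper": 1}, {"tx": 0.0011, "ty": -0.0433, "tz": 0, "rx": 0, "ry": 0, "rz": 0, "gripper": 1}, {"tx": 0.0011, "ty": -0.0433, "tz": 0, "rx": 0, "ry": 0, "rz": 0, "gripper": 1}, {"tx": 0.0011, "ty": -0.0433, "tz": 0, "rx": 0, "ry": 0, "rz": 0, "gripper": 1}, {"tx": 0, "ty": 0, "tz": 0, "rx": 0, "ry": 0, "rz": 0, "gripper": 1}, {"tx": 0, "ty": 0, "tz": 0, "rx": 0, "ry": 0, "rz": 0, "gripper": 1}, {"tx": 0, "ty": 0, "tz": 0, "rx": 0, "ry": 0, "rz": 0, "gripper": 1}, {"tx": 0, "ty": 0, "tz": 0, "rx": 0, "ry": 0, "rz": 0, "gripper": 1}, {"tx": 0, "ty": 0, "tz": 0, "rx": 0, "ry": 0, "rz": 0, "gripper": 1}]}}

```text
time: 23.05
eef_pos: [0.4857, -0.2336, 0.1525]
orientation: [3.141, -0.0, -3.14]
force: [0.2, -0.1, -0.5]
grip_width: 1.004
grip_force: 0.0
```

Run:
```python
from h import *
cup(.069,name="w11")
```

```text
TCP [ 0.4857 -0.2336  0.1525] t 23.05 n 176 centre [ 0.4865 -0.2344] r 0.0187 maxz near 0.2299
```

Call:
{"fn": "jog_arm", "kwargs": {"motion": [{"tx": 0.0005, "ty": -0.001, "tz": -0.04, "rx": 0, "ry": 0, "rz": 0, "gripper": 1}, {"tx": 0, "ty": 0, "tz": -0.035, "rx": 0, "ry": 0, "rz": 0, "gripper": 1}, {"tx": 0, "ty": 0, "tz": -0.025, "rx": 0, "ry": 0, "rz": 0, "gripper": 1}, {"tx": 0, "ty": 0, "tz": -0.015, "rx": 0, "ry": 0, "rz": 0, "gripper": 1}, {"tx": 0, "ty": 0, "tz": 0, "rx": 0, "ry": 0, "rz": 0, "gripper": 1}, {"tx": 0, "ty": 0, "tz": 0, "rx": 0, "ry": 0, "rz": 0, "gripper": 1}, {"tx": 0, "ty": 0, "tz": 0, "rx": 0, "ry": 0, "rz": 0, "gripper": 0}, {"tx": 0, "ty": 0, "tz": 0, "rx": 0, "ry": 0, "rz": 0, "gripper": 0}, {"tx": 0, "ty": 0, "tz": 0, "rx": 0, "ry": 0, "rz": 0, "gripper": 0}, {"tx": 0, "ty": 0, "tz": 0, "rx": 0, "ry": 0, "rz": 0, "gripper": 0}, {"tx": 0, "ty": 0, "tz": 0, "rx": 0, "ry": 0, "rz": 0, "gripper": 0}, {"tx": 0, "ty": 0, "tz": 0, "rx": 0, "ry": 0, "rz": 0, "gripper": 0}, {"tx": 0, "ty": 0, "tz": 0, "rx": 0, "ry": 0, "rz": 0, "gripper": 0}]}}

```text
time: 24.4
eef_pos: [0.4865, -0.2361, 0.0389]
orientation: [3.141, 0.002, 3.141]
force: [-2.0, 1.3, 9.5]
grip_width: 0.443
grip_force: 59.8
```

Call:
{"fn": "jog_arm", "kwargs": {"motion": [{"tx": 0, "ty": 0, "tz": 0.03, "rx": 0, "ry": 0, "rz": 0, "gripper": 0}, {"tx": 0, "ty": 0, "tz": 0.05, "rx": 0, "ry": 0, "rz": 0, "gripper": 0}, {"tx": 0, "ty": 0, "tz": 0.05, "rx": 0, "ry": 0, "rz": 0, "gripper": 0}, {"tx": -0.011, "ty": 0.0474, "tz": 0.01, "rx": 0, "ry": 0, "rz": 0, "gripper": 0}, {"tx": -0.011, "ty": 0.0474, "tz": 0, "rx": 0, "ry": 0, "rz": 0, "gripper": 0}, {"tx": -0.011, "ty": 0.0474, "tz": 0, "rx": 0, "ry": 0, "rz": 0, "gripper": 0}, {"tx": -0.011, "ty": 0.0474, "tz": 0, "rx": 0, "ry": 0, "rz": 0, "gripper": 0}, {"tx": -0.011, "ty": 0.0474, "tz": 0, "rx": 0, "ry": 0, "rz": 0, "gripper": 0}, {"tx": -0.011, "ty": 0.0474, "tz": 0, "rx": 0, "ry": 0, "rz": 0, "gripper": 0}, {"tx": -0.011, "ty": 0.0474, "tz": 0, "rx": 0, "ry": 0, "rz": 0, "gripper": 0}, {"tx": -0.011, "ty": 0.0474, "tz": 0, "rx": 0, "ry": 0, "rz": 0, "gripper": 0}, {"tx": 0, "ty": 0, "tz": 0, "rx": 0, "ry": 0, "rz": 0, "gripper": 0}, {"tx": 0, "ty": 0, "tz": 0, "rx": 0, "ry": 0, "rz": 0, "gripper": 0}, {"tx": 0, "ty": 0, "tz": -0.04, "rx": 0, "ry": 0, "rz": 0, "gripper": 0}, {"tx": 0, "ty": 0, "tz": -0.03, "rx": 0, "ry": 0, "rz": 0, "gripper": 0}, {"tx": 0, "ty": 0, "tz": -0.02, "rx": 0, "ry": 0, "rz": 0, "gripper": 0}, {"tx": 0, "ty": 0, "tz": 0, "rx": 0, "ry": 0, "rz": 0, "gripper": 0}, {"tx": 0, "ty": 0, "tz": 0, "rx": 0, "ry": 0, "rz": 0, "gripper": 0}, {"tx": 0, "ty": 0, "tz": 0, "rx": 0, "ry": 0, "rz": 0, "gripper": 0}]}}

```text
time: 26.3
eef_pos: [0.3989, 0.1428, 0.0888]
orientation: [3.141, 0.002, 3.139]
force: [0.6, -0.0, -1.1]
grip_width: 0.442
grip_force: 61.3
```

Call:
{"fn": "jog_arm", "kwargs": {"motion": [{"tx": -0.0015, "ty": 0, "tz": -0.015, "rx": 0, "ry": 0, "rz": 0, "gripper": 0}, {"tx": 0, "ty": 0, "tz": -0.01, "rx": 0, "ry": 0, "rz": 0, "gripper": 0}, {"tx": 0, "ty": 0, "tz": -0.005, "rx": 0, "ry": 0, "rz": 0, "gripper": 0}, {"tx": 0, "ty": 0, "tz": -0.001, "rx": 0, "ry": 0, "rz": 0, "gripper": 0}, {"tx": 0, "ty": 0, "tz": 0, "rx": 0, "ry": 0, "rz": 0, "gripper": 0}, {"tx": 0, "ty": 0, "tz": 0, "rx": 0, "ry": 0, "rz": 0, "gripper": 0}, {"tx": 0, "ty": 0, "tz": 0, "rx": 0, "ry": 0, "rz": 0, "gripper": 0}]}}

```text
time: 27.0
eef_pos: [0.3966, 0.1433, 0.0578]
orientation: [3.14, -0.0, 3.141]
force: [-4.2, -1.9, 15.2]
grip_width: 0.44
grip_force: 63.4
```

Call:
{"fn": "jog_arm", "kwargs": {"motion": [{"tx": 0, "ty": 0, "tz": 0.001, "rx": 0, "ry": 0, "rz": 0, "gripper": 0.7}, {"tx": 0, "ty": 0, "tz": 0, "rx": 0, "ry": 0, "rz": 0, "gripper": 0.8}, {"tx": 0, "ty": 0, "tz": 0, "rx": 0, "ry": 0, "rz": 0, "gripper": 0.8}, {"tx": 0, "ty": 0, "tz": 0, "rx": 0, "ry": 0, "rz": 0, "gripper": 0.8}, {"tx": 0, "ty": 0, "tz": 0.02, "rx": 0, "ry": 0, "rz": 0, "gripper": 0.8}, {"tx": 0, "ty": 0, "tz": 0.04, "rx": 0, "ry": 0, "rz": 0, "gripper": 0.8}, {"tx": 0, "ty": 0, "tz": 0.04, "rx": 0, "ry": 0, "rz": 0, "gripper": 1}, {"tx": 0, "ty": 0, "tz": 0.02, "rx": 0, "ry": 0, "rz": 0, "gripper": 1}, {"tx": 0, "ty": 0, "tz": 0, "rx": 0, "ry": 0, "rz": 0, "gripper": 1}, {"tx": 0, "ty": 0, "tz": 0, "rx": 0, "ry": 0, "rz": 0, "gripper": 1}, {"tx": 0, "ty": 0, "tz": 0, "rx": 0, "ry": 0, "rz": 0, "gripper": 1}]}}

```text
time: 28.1
eef_pos: [0.3957, 0.143, 0.1767]
orientation: [-3.141, -0.001, 3.141]
force: [-0.8, 0.0, -1.1]
grip_width: 0.995
grip_force: 0.0
```

Run:
```python
from h import *
cup(.088,name="w12")
```

```text
TCP [0.3957 0.143  0.1767] t 28.1 n 163 centre [0.3965 0.1441] r 0.0186 maxz near 0.2541
```

Call:
{"fn": "jog_arm", "kwargs": {"motion": [{"tx": -0.0024, "ty": -0.045, "tz": 0, "rx": 0, "ry": 0, "rz": 0, "gripper": 1}, {"tx": -0.0024, "ty": -0.045, "tz": 0, "rx": 0, "ry": 0, "rz": 0, "gripper": 1}, {"tx": -0.0024, "ty": -0.045, "tz": 0, "rx": 0, "ry": 0, "rz": 0, "gripper": 1}, {"tx": -0.0024, "ty": -0.045, "tz": 0, "rx": 0, "ry": 0, "rz": 0, "gripper": 1}, {"tx": -0.0024, "ty": -0.045, "tz": 0, "rx": 0, "ry": 0, "rz": 0, "gripper": 1}, {"tx": -0.0024, "ty": -0.045, "tz": 0, "rx": 0, "ry": 0, "rz": 0, "gripper": 1}, {"tx": -0.0024, "ty": -0.045, "tz": 0, "rx": 0, "ry": 0, "rz": 0, "gripper": 1}, {"tx": -0.0024, "ty": -0.045, "tz": 0, "rx": 0, "ry": 0, "rz": 0, "gripper": 1}, {"tx": -0.0024, "ty": -0.045, "tz": 0, "rx": 0, "ry": 0, "rz": 0, "gripper": 1}, {"tx": -0.0024, "ty": -0.045, "tz": 0, "rx": 0, "ry": 0, "rz": 0, "gripper": 1}, {"tx": -0.0024, "ty": -0.045, "tz": 0, "rx": 0, "ry": 0, "rz": 0, "gripper": 1}, {"tx": 0, "ty": 0, "tz": -0.03, "rx": 0, "ry": 0, "rz": 0, "gripper": 1}, {"tx": 0, "ty": 0, "tz": -0.02, "rx": 0, "ry": 0, "rz": 0, "gripper": 1}, {"tx": 0, "ty": 0, "tz": 0, "rx": 0, "ry": 0, "rz": 0, "gripper": 1}, {"tx": 0, "ty": 0, "tz": 0, "rx": 0, "ry": 0, "rz": 0, "gripper": 1}, {"tx": 0, "ty": 0, "tz": 0, "rx": 0, "ry": 0, "rz": 0, "gripper": 1}, {"tx": 0, "ty": 0, "tz": 0, "rx": 0, "ry": 0, "rz": 0, "gripper": 1}]}}

```text
time: 29.85
eef_pos: [0.3707, -0.3519, 0.1286]
orientation: [-3.141, 0.001, 3.141]
force: [0.1, -0.5, 0.5]
grip_width: 0.999
grip_force: 0.0
```

Run:
```python
from h import *
try: cup(.059,name="w13")
except Exception as e: print(e)
```

```text
TCP [ 0.3707 -0.3519  0.1286] t 29.85 n 313 centre [ 0.3667 -0.3527] r 0.0242 maxz near 0.2056
```

View pics/w13.png

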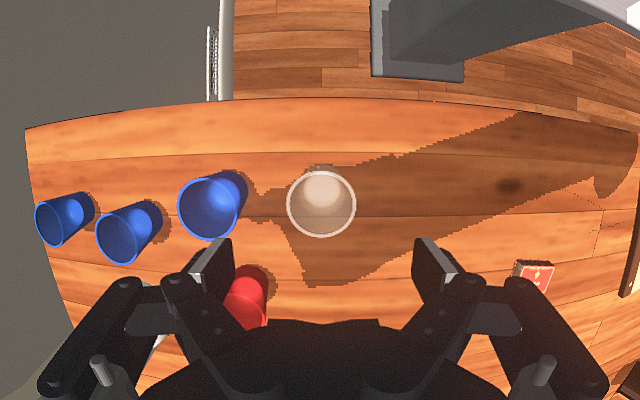

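The clear glass is at (322,203) between the fingers. The nearest look-alike, blue at (209,209), is close to the left finger, so I'll measure that gap.

Run:
```python
from h import *
np.set_printoptions(precision=4,suppress=True)
for p in[(177,209),(242,209),(209,209),(209,177),(209,240),(322,203),(287,203),(357,203)]:print(p,onz("wrist",p,.061))
print(robot.observe()["joint_pos"])
```

```text
(177, 209) [ 0.3705 -0.458 ]
(242, 209) [ 0.3699 -0.4071]
(209, 209) [ 0.3702 -0.4319]
(209, 177) [ 0.347  -0.4296]
(209, 240) [ 0.3942 -0.4349]
(322, 203) [ 0.3654 -0.3517]
(287, 203) [ 0.3655 -0.3753]
(357, 203) [ 0.3655 -0.328 ]
[ 0.0027  0.4702  0.8675  2.0317 -0.4788  0.8502  2.7133]
```

Call:
{"fn": "jog_arm", "kwargs": {"motion": [{"tx": -0.0035, "ty": -0.0005, "tz": 0, "rx": 0, "ry": 0, "rz": -7, "gripper": 0.72}, {"tx": 0, "ty": 0, "tz": 0, "rx": 0, "ry": 0, "rz": -7, "gripper": 0.72}, {"tx": 0, "ty": 0, "tz": 0, "rx": 0, "ry": 0, "rz": -6, "gripper": 0.72}, {"tx": 0, "ty": 0, "tz": 0, "rx": 0, "ry": 0, "rz": 0, "gripper": 0.72}, {"tx": 0, "ty": 0, "tz": 0, "rx": 0, "ry": 0, "rz": 0, "gripper": 0.72}, {"tx": 0, "ty": 0, "tz": 0, "rx": 0, "ry": 0, "rz": 0, "gripper": 0.72}, {"tx": 0, "ty": 0, "tz": 0, "rx": 0, "ry": 0, "rz": 0, "gripper": 0.72}]}}

```text
time: 30.6
eef_pos: [0.3666, -0.3523, 0.1279]
orientation: [3.141, 0.0, 2.793]
force: [1.3, -0.5, -0.2]
grip_width: 0.722
grip_force: 0.0
```

Run:
```python
from h import *
cup(.059,name="w14");print(robot.observe()["joint_pos"],robot.observe()["orientation"])
```

```text
TCP [ 0.3666 -0.3523  0.1279] t 30.6 n 305 centre [ 0.3664 -0.3526] r 0.0242 maxz near 0.2049
[-0.05271133  0.50601308  0.96229245  2.04025011 -0.54643593  0.87262762
  2.44018149] [3.14132551e+00 3.43965183e-04 2.79288142e+00]
```

Aligned to within 0.5 mm. I'll descend.

Call:
{"fn": "jog_arm", "kwargs": {"motion": [{"tx": 0, "ty": 0, "tz": -0.03, "rx": 0, "ry": 0, "rz": 0, "gripper": 0.72}, {"tx": 0, "ty": 0, "tz": -0.03, "rx": 0, "ry": 0, "rz": 0, "gripper": 0.72}, {"tx": 0, "ty": 0, "tz": -0.02, "rx": 0, "ry": 0, "rz": 0, "gripper": 0.72}, {"tx": 0, "ty": 0, "tz": -0.012, "rx": 0, "ry": 0, "rz": 0, "gripper": 0.72}, {"tx": 0, "ty": 0, "tz": 0, "rx": 0, "ry": 0, "rz": 0, "gripper": 0.72}, {"tx": 0, "ty": 0, "tz": 0, "rx": 0, "ry": 0, "rz": 0, "gripper": 0.72}, {"tx": 0, "ty": 0, "tz": 0, "rx": 0, "ry": 0, "rz": 0, "gripper": 0}, {"tx": 0, "ty": 0, "tz": 0, "rx": 0, "ry": 0, "rz": 0, "gripper": 0}, {"tx": 0, "ty": 0, "tz": 0, "rx": 0, "ry": 0, "rz": 0, "gripper": 0}, {"tx": 0, "ty": 0, "tz": 0, "rx": 0, "ry": 0, "rz": 0, "gripper": 0}, {"tx": 0, "ty": 0, "tz": 0, "rx": 0, "ry": 0, "rz": 0, "gripper": 0}]}}

```text
time: 31.75
eef_pos: [0.3673, -0.353, 0.037]
orientation: [-3.141, 0.002, 2.792]
force: [-1.0, 0.7, 5.1]
grip_width: 0.527
grip_force: 60.4
```

Call:
{"fn": "jog_arm", "kwargs": {"motion": [{"tx": 0, "ty": 0, "tz": 0.02, "rx": 0, "ry": 0, "rz": 0, "gripper": 0}, {"tx": 0, "ty": 0, "tz": 0.04, "rx": 0, "ry": 0, "rz": 0, "gripper": 0}, {"tx": 0, "ty": 0, "tz": 0.05, "rx": 0, "ry": 0, "rz": 0, "gripper": 0}, {"tx": 0, "ty": 0, "tz": 0.04, "rx": 0, "ry": 0, "rz": 0, "gripper": 0}, {"tx": 0, "ty": 0.0474, "tz": 0, "rx": 0, "ry": 0, "rz": 0, "gripper": 0}, {"tx": 0, "ty": 0.0474, "tz": 0, "rx": 0, "ry": 0, "rz": 0, "gripper": 0}, {"tx": 0, "ty": 0.0474, "tz": 0, "rx": 0, "ry": 0, "rz": 2, "gripper": 0}, {"tx": 0, "ty": 0.0474, "tz": 0, "rx": 0, "ry": 0, "rz": 2, "gripper": 0}, {"tx": 0, "ty": 0.0474, "tz": 0, "rx": 0, "ry": 0, "rz": 2, "gripper": 0}, {"tx": 0, "ty": 0.0474, "tz": 0, "rx": 0, "ry": 0, "rz": 2, "gripper": 0}, {"tx": 0, "ty": 0.0474, "tz": 0, "rx": 0, "ry": 0, "rz": 2, "gripper": 0}, {"tx": 0, "ty": 0.0474, "tz": 0, "rx": 0, "ry": 0, "rz": 2, "gripper": 0}, {"tx": 0, "ty": 0.0474, "tz": 0, "rx": 0, "ry": 0, "rz": 2, "gripper": 0}, {"tx": 0, "ty": 0.0474, "tz": 0, "rx": 0, "ry": 0, "rz": 2, "gripper": 0}, {"tx": 0.001, "ty": 0.0474, "tz": 0, "rx": 0, "ry": 0, "rz": 2, "gripper": 0}, {"tx": 0.001, "ty": 0.0474, "tz": 0, "rx": 0, "ry": 0, "rz": 2, "gripper": 0}, {"tx": 0.001, "ty": 0.0474, "tz": 0, "rx": 0, "ry": 0, "rz": 0, "gripper": 0}, {"tx": 0.001, "ty": 0.0474, "tz": 0, "rx": 0, "ry": 0, "rz": 0, "gripper": 0}, {"tx": 0, "ty": 0, "tz": 0, "rx": 0, "ry": 0, "rz": 0, "gripper": 0}, {"tx": 0, "ty": 0, "tz": 0, "rx": 0, "ry": 0, "rz": 0, "gripper": 0}]}}

```text
time: 33.75
eef_pos: [0.3718, 0.2679, 0.1877]
orientation: [-3.139, 0.001, 3.109]
force: [0.6, -0.6, -0.2]
grip_width: 0.53
grip_force: 61.5
```

Call:
{"fn": "jog_arm", "kwargs": {"motion": [{"tx": 0, "ty": 0, "tz": -0.04, "rx": 0, "ry": 0, "rz": 0, "gripper": 0}, {"tx": 0, "ty": 0, "tz": -0.04, "rx": 0, "ry": 0, "rz": 0, "gripper": 0}, {"tx": 0, "ty": 0, "tz": -0.02, "rx": 0, "ry": 0, "rz": 0, "gripper": 0}, {"tx": 0, "ty": 0, "tz": 0, "rx": 0, "ry": 0, "rz": 0, "gripper": 0}, {"tx": 0, "ty": 0, "tz": 0, "rx": 0, "ry": 0, "rz": 0, "gripper": 0}, {"tx": 0, "ty": 0, "tz": 0, "rx": 0, "ry": 0, "rz": 0, "gripper": 0}]}}

```text
time: 34.35
eef_pos: [0.3728, 0.2676, 0.0891]
orientation: [3.141, 0.002, 3.106]
force: [0.5, 0.6, -0.8]
grip_width: 0.529
grip_force: 61.6
```

The arm fell 43 mm short in y because of the speed limit. No contact was made, so I'll rise, shift and then lower.

Call:
{"fn": "jog_arm", "kwargs": {"motion": [{"tx": 0, "ty": 0, "tz": 0.02, "rx": 0, "ry": 0, "rz": 0, "gripper": 0}, {"tx": -0.001, "ty": 0.022, "tz": 0, "rx": 0, "ry": 0, "rz": 0, "gripper": 0}, {"tx": -0.001, "ty": 0.0215, "tz": 0, "rx": 0, "ry": 0, "rz": 0, "gripper": 0}, {"tx": 0, "ty": 0, "tz": -0.02, "rx": 0, "ry": 0, "rz": 0, "gripper": 0}, {"tx": 0, "ty": 0, "tz": 0, "rx": 0, "ry": 0, "rz": 0, "gripper": 0}, {"tx": 0, "ty": 0, "tz": 0, "rx": 0, "ry": 0, "rz": 0, "gripper": 0}, {"tx": 0, "ty": 0, "tz": 0, "rx": 0, "ry": 0, "rz": 0, "gripper": 0}, {"tx": 0, "ty": 0, "tz": 0, "rx": 0, "ry": 0, "rz": 0, "gripper": 0}]}}

```text
time: 35.15
eef_pos: [0.3702, 0.3111, 0.0882]
orientation: [-3.141, 0.001, 3.106]
force: [0.4, 0.1, -0.4]
grip_width: 0.528
grip_force: 61.6
```

Lowering to z ≈ 0.056 (0.037 + 0.019).

Call:
{"fn": "jog_arm", "kwargs": {"motion": [{"tx": 0.0005, "ty": 0, "tz": -0.015, "rx": 0, "ry": 0, "rz": 0, "gripper": 0}, {"tx": 0, "ty": 0, "tz": -0.01, "rx": 0, "ry": 0, "rz": 0, "gripper": 0}, {"tx": 0, "ty": 0, "tz": -0.006, "rx": 0, "ry": 0, "rz": 0, "gripper": 0}, {"tx": 0, "ty": 0, "tz": -0.001, "rx": 0, "ry": 0, "rz": 0, "gripper": 0}, {"tx": 0, "ty": 0, "tz": 0, "rx": 0, "ry": 0, "rz": 0, "gripper": 0}, {"tx": 0, "ty": 0, "tz": 0, "rx": 0, "ry": 0, "rz": 0, "gripper": 0}, {"tx": 0, "ty": 0, "tz": 0, "rx": 0, "ry": 0, "rz": 0, "gripper": 0}]}}

```text
time: 35.85
eef_pos: [0.3707, 0.3109, 0.056]
orientation: [-3.14, 0.0, 3.106]
force: [-0.8, -1.2, 5.8]
grip_width: 0.524
grip_force: 62.1
```

Call:
{"fn": "jog_arm", "kwargs": {"motion": [{"tx": 0, "ty": 0, "tz": 0, "rx": 0, "ry": 0, "rz": 0, "gripper": 0.65}, {"tx": 0, "ty": 0, "tz": 0, "rx": 0, "ry": 0, "rz": 0, "gripper": 0.75}, {"tx": 0, "ty": 0, "tz": 0, "rx": 0, "ry": 0, "rz": 0, "gripper": 0.75}, {"tx": 0, "ty": 0, "tz": 0, "rx": 0, "ry": 0, "rz": 0, "gripper": 0.75}, {"tx": 0, "ty": 0, "tz": 0.02, "rx": 0, "ry": 0, "rz": 0, "gripper": 0.75}, {"tx": 0, "ty": 0, "tz": 0.04, "rx": 0, "ry": 0, "rz": 0, "gripper": 0.75}, {"tx": 0, "ty": 0, "tz": 0.05, "rx": 0, "ry": 0, "rz": 0, "gripper": 0.9}, {"tx": 0, "ty": -0.02, "tz": 0.05, "rx": 0, "ry": 0, "rz": 0, "gripper": 0.9}, {"tx": 0.01, "ty": -0.03, "tz": 0.04, "rx": 0, "ry": 0, "rz": 0, "gripper": 1}, {"tx": 0.02, "ty": -0.03, "tz": 0.02, "rx": 0, "ry": 0, "rz": 0, "gripper": 1}, {"tx": 0.01, "ty": 0, "tz": 0, "rx": 0, "ry": 0, "rz": 0, "gripper": 1}, {"tx": 0, "ty": 0, "tz": 0, "rx": 0, "ry": 0, "rz": 0, "gripper": 1}, {"tx": 0, "ty": 0, "tz": 0, "rx": 0, "ry": 0, "rz": 0, "gripper": 1}, {"tx": 0, "ty": 0, "tz": 0, "rx": 0, "ry": 0, "rz": 0, "gripper": 1}, {"tx": 0, "ty": 0, "tz": 0, "rx": 0, "ry": 0, "rz": 0, "gripper": 1}]}}

```text
time: 37.35
eef_pos: [0.4095, 0.2334, 0.2707]
orientation: [-3.139, -0.0, 3.108]
force: [-0.4, -0.4, 1.4]
grip_width: 1.001
grip_force: 0.0
```

Run:
```python
from h import *
import pickle
o=robot.observe();p,d=robot.camera("wrist");pickle.dump(o,open("o15.pkl","wb"))
cv2.imwrite("pics/w15.png",p)
print(o["time"],o["eef_pos"],o["orientation"])
```

```text
37.35 [0.40948    0.23343227 0.27071553] [-3.13896388e+00 -3.75503297e-04  3.10803931e+00]
```

View pics/w15.png

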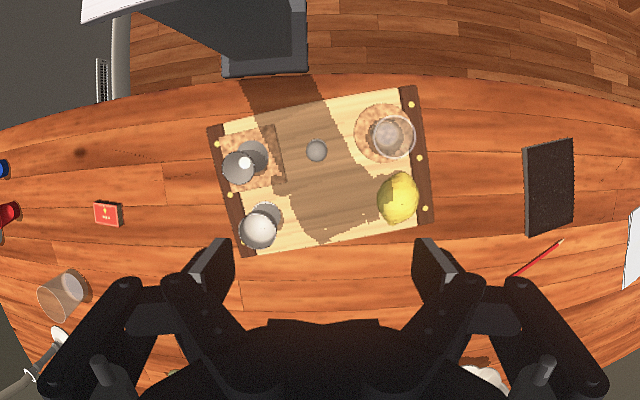

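All five are in place: jigger rim (238,167), egg cup rim (258,230), stopper (316,151), shot rim (392,137), lemon (398,198). I'll do one numeric check in the board's frame.

Run:
```python
from h import *
import pickle
np.set_printoptions(precision=4,suppress=True)
o=pickle.load(open("o15.pkl","rb"))
W=lambda p,z:onz("wrist",p,z,o)
c=[W(p,.014) for p in[(207,129),(414,85),(433,221),(244,257)]]
B=np.mean(c,0);yaw=np.arctan2(-(c[1]-c[0]+c[2]-c[3])[0],(c[1]-c[0]+c[2]-c[3])[1]);print(B,yaw)
print("round", W((384.5,133),.019))
def bf(w,yaw=.155,B=np.array([.3841,.2277])+.04*np.array([np.cos(.155),np.sin(.155)])):
    d=w-B;return np.array([d[0]*np.cos(yaw)+d[1]*np.sin(yaw),-d[0]*np.sin(yaw)+d[1]*np.cos(yaw)])
for n,p,z in[("shot",(392,137),.08),("lemon",(398,198),.0395),("egg",(258,230),.074),("jig",(238,167),.089),("stop",(316,151),.052)]:
    w=W(p,z);print(n,w,bf(w),bf(w,yaw,B))
```

```text
[0.4236 0.2346] 0.1692805765981548
round [0.3707 0.3122]
shot [0.3708 0.3083] [-0.0407  0.0817] [-0.0396  0.0815]
lemon [0.4498 0.326 ] [0.0401 0.087 ] [0.0412 0.0857]
egg [0.473  0.1566] [ 0.0368 -0.084 ] [ 0.0355 -0.0852]
jig [0.3959 0.1448] [-0.0411 -0.0837] [-0.0425 -0.0839]
stop [0.3873 0.2268] [-0.037  -0.0014] [-0.0371 -0.0016]
```

All are within about 5 mm of their targets (-40/±85, +40/±85, -40/0). I'll hand in.

Run:
```python
from rig import robot
print(robot.job_done())
```

```text
the job is handed in; nothing more can be done
None
```

The job is handed in with all five pieces in place: my last wrist-camera check put each within about 5 mm of its target at 37 s, the match box and tumbler were never touched, and no verdict came back.

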